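# Charge the slip-filling station and count in the number of shots

### The arm

A 6-joint arm with a two-finger parallel gripper is mounted at the origin on the work surface. World frame = base frame: x ahead of the robot, y to its left, z up, the work surface at z = 0. Lengths are in m, angles in degrees, forces in N, time in s.
With the tool pointing down it reaches from about 0.3 to 0.775 m from the base axis. Payload 14.6 kg.
Tool frame: the origin (TCP) lies midway between the tips of the shut fingers; the grasp point (between the pads) lies 19 mm behind it; z points along the fingers, y is the line along which they close (so a half turn about z gives the same grasp; the last joint's range is limited). The gripper opens to 94 mm and grips with 3 to 60 N. Pads are 16 mm wide; open, the fingers measure 119 mm over their backs; the gripper's body (75 mm by 177 mm) begins 78 mm behind the grasp point.
Start: joints at [60.928, 17.183, 87.147, -0, 75.671, -3.816], TCP at [0.235, 0.497, 0.205] pointing down, gripper open.
Joint ranges: [-173.82, 173.82], [-45.26, 126.66], [13.44, 144.39], [-59.66, 239.66], [0, 175.72], [-146.38, 146.38]. Speed limits (degrees/s): [127.2, 127.2, 147.25, 180, 180, 180].

### API

Orientations are given as a 3x3 rotation matrix whose columns are the frame's x, y, z axes.
In Python, from workcell import manip gives the robot as it stands. The module is installed in compiled form; this text tells all that it offers.
- The arm moves only by the tool play_rows, never from a script. Its argument "targets" is text: rows parted by semicolons, each of 7 numbers parted by spaces: the opening, from -1 (shut) to 1 (fully open), then the shift along the tool's x, y, z in cm, then the turn, a rotation vector about the tool's x, y, z in degrees. A call has 1 to 5 rows; each row shifts and turns the commanded pose from where the row before left it, along the tool's axes as they then stand; what a row does not reach is not made up. A row lasts 1/10 s, in which the tool goes at most 50 mm and 8.59 degrees, less where a joint would pass 70% of its speed; a pose out of reach is approached as far as the arm can. A call is refused whole if a number of a shift passes 5 or a number of a turn 8.59, either way. A call with a gripper value outside its range is refused whole. The fingers move at their own pace and stop on an object; the grip force is fixed at half the most. Time passes only in rows, so rows that do not move let the fingers close. It gives the time, the measured TCP pose, the force, the opening and the grip force at its end, in the units of the state.
- manip.state(): the state, without advancing time (a new reading comes with each control period).
- manip.camera(name): name is "scene" or "top"; returns the picture (420x560x3 uint8, blue, green, red); there is no depth.
- manip.calibration(name): a dict with "fx", "fy", "cx", "cy" (pixels), "R" (3x3) and "t" (3): a world point X has camera coordinates R X + t. Camera axes: x right, y down, z forward; pixel columns grow to the right and rows downward; lengths in m; the calibration is good to about 2 mm. A picture is of the moment at which its call begins. calibration takes no time and is no camera call.
- manip.sign_off(): hands the job in; it is judged then, once.
Trained networks look in the newest picture that a camera, given by its name, has taken for a name from the list of things; names that differ only in an ending like _2 or _b are one class to them, and where a whole thing is asked for, a point or a joint stands for the part that bears it (a point fixed in the world has none). Each returns a list of dicts, best first, with "p" (0 to 1); they miss things now and then, are a little off and sometimes report something else, mostly with a low value. They report only what shows in the picture. A call takes as long as a camera call. They do not tell look-alikes from the thing itself.
- manip.masks_of(camera, name): "mask" (420x560 bool, what is visible of it) and "rect" ([left, top, width, height] in pixels, round what is visible of it).
- manip.landmark_of(camera, name): "point" ([row, column] in pixels: a listed point, or the origin of a listed thing).
The state is a dict: "time": time; "qpos": joint angles; "joint_velocities": joint speeds; "joint_torque": joint torques, N m; "eef_pos": TCP position; "orientation": TCP orientation; "wrist_force": force on the tool from outside, world axes, zero at the start; "wrist_torque": the same for the moment, N m; "gripper_width": finger opening in m; "grip_force": force on a finger pad.
Only numpy, scipy, OpenCV 4.12 (cv2) and the standard library are available. Lean on these libraries where they do the work, as an engineer would, in place of code of your own. Each camera call takes 0.05 s, during which the arm holds its last target. There are 200 camera calls.

### The job

Free the filling station's tray by swinging its lock lever, pull the tray fully out, stand every small octagonal plaster mould upright on it, push the tray fully home under the spouts and swing the lever back to lock it. Only after that, set the blank shot selector: turn it anticlockwise (seen from above) all the way to its end stop, then clockwise one click for each mould on the tray, and let go. Two to four moulds are there; leave the clay ware, the half mould, the brush and the jar where they are.

Things in the scene. Friction and masses are not known exactly. Their poses are not given: they have to be found in the camera images.
- station: fixed filling station. Origin at table level, below the centre of the tray's home place; its x points away from the robot, the tray slides out along its -x. A gantry stands over the home place: a cross bar at x -20 to 20 mm, underside 135 mm above the table, top 190, with four spouts down to 115 mm, on posts at y = +-200 mm, so moulds can be put on only while the tray is out
- tray (a joint): how far the tray is out, m: 0 fully home, 0.16 fully out against its stop. It slides with about 2 N of friction and stays where it is left
- tray_floor (a point): centre of the top of the tray's floor (30 mm above the table); frame parallel to the station's, moves with the tray. Inside, the tray is 98 mm along x and 288 mm along y, room for one row of four moulds along y; a rim 6 mm thick stands 12 mm above the floor
- tray_grip (a point): centre of the upper part of the tray's black upright handle block, 30 mm (x) by 16 mm (y), 10 mm below its top (top 85 mm above the table), 100 mm in front (-x) of tray_floor; pinch it from above along y
- lever (a joint): angle of the tray's lock lever, rad: 0 locked, its arm pointing along the station's -y; 1.571 free, its arm pointing along the station's -x, towards the robot. Turns about an upright axis, clockwise from above as it frees, with about 2 N at its knob; stays where left. Locked, a strut blocks the tray; it reaches locked only with the tray home (within 4 mm); the locked tray has 5 mm of play
- lever_knob (a point): on the axis of the lever's upright black knob, a cylinder 24 wide, 47 tall, 14 mm below its top (top 92.5 mm above the table); 65 mm from the pivot
- lever_pivot (a point): on the lever's upright pivot axis, at the height of lever_knob
- selector (a joint): angle of the shot selector, rad: 0 at the end stop, grows as it is turned clockwise seen from above; six clicks follow, one every 0.5236 rad (30 degrees). A spring detent of about 0.15 N m draws it into the nearest click when let go. Nothing is marked on it
- selector_grip (a point): on the selector's upright axis, in the middle of its black grip bar, 12 mm below the bar's top (top 103 mm above the table). The bar is 52 long (along this point's x, the knob's own), 14 thick and 30 tall over a disc 54 wide, whose underside lies 63 mm above the table, on a fixed grey box 100 x 90 x 60
- mould_1: one of two to four small octagonal plaster moulds standing on the table (None if absent), 60 across the flats, 65 over the corners, 70 tall, 0.2 to 0.4 kg, with a dark pour hole in the top; origin at the centre of its underside, z up
- mould_2: one of two to four small octagonal plaster moulds standing on the table (None if absent), 60 across the flats, 65 over the corners, 70 tall, 0.2 to 0.4 kg, with a dark pour hole in the top; origin at the centre of its underside, z up
- mould_3: one of two to four small octagonal plaster moulds standing on the table (None if absent), 60 across the flats, 65 over the corners, 70 tall, 0.2 to 0.4 kg, with a dark pour hole in the top; origin at the centre of its underside, z up
- mould_4: one of two to four small octagonal plaster moulds standing on the table (None if absent), 60 across the flats, 65 over the corners, 70 tall, 0.2 to 0.4 kg, with a dark pour hole in the top; origin at the centre of its underside, z up
- mug_blank: bystander: unfired grey clay mug body, 66 wide, 75 tall; leave it alone
- bowl_blank: bystander: unfired grey clay bowl, 100 wide, 45 tall; leave it alone
- half_mould: bystander: loose half of a plaster mould, a rectangular block 90 x 75 x 50; leave it alone
- brush: bystander: brush 170 long, lying flat, origin under its middle; leave it alone
- jar: bystander: closed jar, 64 wide, 90 tall; leave it alone
Mind the look-alikes: they are no part of the job. What is shaped like the mould_2 but yellow is not meant.

How it is judged (in metres and radians):
On the way, in this order (a step that is already met when the one before it is completed fails the run):
1. the lock lever is swung free (value of joint lever above 1.3 rad), for 0.2 s.
2. the tray is fully out (value of joint tray above 0.145 m), for 0.2 s.
3. every mould stands upright on the tray and the tray is fully home (value of joint tray below 0.01 m and x of mould_1 in the frame of tray_floor between -0.03 and 0.03 m and y of mould_1 in the frame of tray_floor between -0.12 and 0.12 m and z of mould_1 in the frame of tray_floor between -0.006 and 0.007 m and angle between each of mould_1, mould_2, mould_3, mould_4's own z axis and vertical below 0.12 rad and x of mould_2 in the frame of tray_floor between -0.03 and 0.03 m and y of mould_2 in the frame of tray_floor between -0.12 and 0.12 m and z of mould_2 in the frame of tray_floor between -0.006 and 0.007 m and x of mould_3 in the frame of tray_floor between -0.03 and 0.03 m and y of mould_3 in the frame of tray_floor between -0.12 and 0.12 m and z of mould_3 in the frame of tray_floor between -0.006 and 0.007 m and x of mould_4 in the frame of tray_floor between -0.03 and 0.03 m and y of mould_4 in the frame of tray_floor between -0.12 and 0.12 m and z of mould_4 in the frame of tray_floor between -0.006 and 0.007 m), for 0.2 s.
4. the lever is back at locked, with the tray home (value of joint tray below 0.01 m and value of joint lever below 0.15 rad), for 0.2 s.
5. the selector is at its end stop (value of joint selector below 0.16 rad), for 0.2 s.
At the end, for the whole second after the job is handed in: Tray home (within 10 mm), lever locked (within 0.15 rad), every mould present upright (0.12 rad) on the tray's floor, at rest and let go; selector resting as many clicks (0.5236 rad each, within 0.16) from its stop as there are moulds (a height below -1 m stands for an absent mould) (all of step 4 and value of joint selector between 0.887 and 2.254 rad and not (height (world z) of mould_1 below -1 m and value of joint selector above 1.731 rad) and not (height (world z) of mould_2 below -1 m and value of joint selector above 1.731 rad) and not (height (world z) of mould_3 below -1 m and value of joint selector above 1.731 rad) and not (height (world z) of mould_4 below -1 m and value of joint selector above 1.731 rad) and not (height (world z) of each of mould_1, mould_2 below -1 m and value of joint selector above 1.207 rad) and not (height (world z) of each of mould_1, mould_3 below -1 m and value of joint selector above 1.207 rad) and not (height (world z) of each of mould_1, mould_4 below -1 m and value of joint selector above 1.207 rad) and not (height (world z) of each of mould_2, mould_3 below -1 m and value of joint selector above 1.207 rad) and not (height (world z) of each of mould_2, mould_4 below -1 m and value of joint selector above 1.207 rad) and not (height (world z) of each of mould_3, mould_4 below -1 m and value of joint selector above 1.207 rad) and (value of joint selector above 1.934 rad or (height (world z) of mould_1 below -1 m and value of joint selector above 0.887 rad) or (height (world z) of mould_2 below -1 m and value of joint selector above 0.887 rad) or (height (world z) of mould_3 below -1 m and value of joint selector above 0.887 rad) or (height (world z) of mould_4 below -1 m and value of joint selector above 0.887 rad)) and (value of joint selector above 1.411 rad or (height (world z) of each of mould_1, mould_2 below -1 m and value of joint selector above 0.887 rad) or (height (world z) of each of mould_1, mould_3 below -1 m and value of joint selector above 0.887 rad) or (height (world z) of each of mould_1, mould_4 below -1 m and value of joint selector above 0.887 rad) or (height (world z) of each of mould_2, mould_3 below -1 m and value of joint selector above 0.887 rad) or (height (world z) of each of mould_2, mould_4 below -1 m and value of joint selector above 0.887 rad) or (height (world z) of each of mould_3, mould_4 below -1 m and value of joint selector above 0.887 rad)) and velocity of joint selector between -0.1 and 0.1 rad/s and x of mould_1 in the frame of tray_floor between -0.03 and 0.03 m and y of mould_1 in the frame of tray_floor between -0.12 and 0.12 m and z of mould_1 in the frame of tray_floor between -0.006 and 0.007 m and angle between each of mould_1, mould_2, mould_3, mould_4's own z axis and vertical below 0.12 rad and x of mould_2 in the frame of tray_floor between -0.03 and 0.03 m and y of mould_2 in the frame of tray_floor between -0.12 and 0.12 m and z of mould_2 in the frame of tray_floor between -0.006 and 0.007 m and x of mould_3 in the frame of tray_floor between -0.03 and 0.03 m and y of mould_3 in the frame of tray_floor between -0.12 and 0.12 m and z of mould_3 in the frame of tray_floor between -0.006 and 0.007 m and x of mould_4 in the frame of tray_floor between -0.03 and 0.03 m and y of mould_4 in the frame of tray_floor between -0.12 and 0.12 m and z of mould_4 in the frame of tray_floor between -0.006 and 0.007 m and linear speed of each of mould_1, mould_2, mould_3, mould_4 below 0.03 m/s and contact force between the fingers and mould_1 below 0.1 N and contact force between the fingers and mould_2 below 0.1 N and contact force between the fingers and mould_3 below 0.1 N and contact force between the fingers and mould_4 below 0.1 N); the robot touches nothing.
It fails at once if the mug_blank is displaced by more than 40 mm (distance of mug_blank from where it was at the start of the episode above 0.04 m).
It fails at once if the bowl_blank is displaced by more than 40 mm (distance of bowl_blank from where it was at the start of the episode above 0.04 m).
It fails at once if the half_mould is displaced by more than 40 mm (distance of half_mould from where it was at the start of the episode above 0.04 m).
It fails at once if the brush is displaced by more than 40 mm (distance of brush from where it was at the start of the episode above 0.04 m).
It fails at once if the jar is displaced by more than 40 mm (distance of jar from where it was at the start of the episode above 0.04 m).
Of mould_1, mould_2, mould_3, mould_4 only 2 to 4 are there at a start; the rules pass over those that are not, and their reading is None.
At some moment in a run one of mould_1, mould_2, mould_3, mould_4 may be knocked a few centimetres aside while the robot is not near it.
It also fails if it takes over 210 s, if anything falls off the work surface, if the arm or the gripper's body presses on something with over 40 N, if the wrist force passes 120 N, or if a joint passes its speed limit or range.

## Working session

There is one attempt and no reset: what is moved stays moved. The work goes in short steps, Python scripts to look and compute and a tool call to move; the robot and the scene stay as the last step left them, time stands still between calls to the robot, and variables do not carry over. Pictures are saved under pics/ and viewed, at most 14 in all, crops included, and the job is handed in when it is done.

Besides the shell and the picture viewer there is one more tool, called after "Call:" by a JSON object that holds its "op" and its "data". play_rows: Moves the arm, as the interface text tells. Its arguments: {"type":"object","properties":{"targets":{"type":"string"}},"required":["targets"]}

```bash
mkdir -p pics
cat > h.py <<'E'
import numpy as np, cv2
from workcell import manip
def ray(cam,rc):
    c=manip.calibration(cam);R=np.array(c["R"]);t=np.array(c["t"])
    d=R.T@np.array([(rc[1]-c["cx"])/c["fx"],(rc[0]-c["cy"])/c["fy"],1]);return -R.T@t,d
def at(cam,rc,z):
    o,d=ray(cam,rc);return (o+d*(z-o[2])/d[2]).round(4)
def proj(cam,X):
    c=manip.calibration(cam);p=np.array(c["R"])@np.array(X)+np.array(c["t"]);return (c["fy"]*p[1]/p[2]+c["cy"],c["fx"]*p[0]/p[2]+c["cx"])
def tri(a,b):
    (o1,d1),(o2,d2)=ray("top",a),ray("scene",b)
    d1=d1/np.linalg.norm(d1);d2=d2/np.linalg.norm(d2)
    s=np.linalg.lstsq(np.c_[d1,-d2],o2-o1,rcond=None)[0]
    p,q=o1+d1*s[0],o2+d2*s[1];return ((p+q)/2).round(4),round(float(np.linalg.norm(p-q)),4)
E
python3 - <<'E'
from h import *
for c in("top","scene"):
    cv2.imwrite(f"pics/{c}0.png",manip.camera(c)); print(c,ray(c,(210,280)))
Z=dict(station=0,tray_floor=.03,tray_grip=.075,lever_knob=.0785,lever_pivot=.0785,selector_grip=.091,mould_1=0)
for n,z in Z.items():
    for c in("top","scene"):
        for d in manip.landmark_of(c,n)[:6]: print(n,c,round(d["p"],2),np.round(d["point"],1),at(c,d["point"],z))
s=manip.state();print(s["orientation"],s["time"])
E
```

```text
top (array([0.39219023, 0.00437427, 1.55179428]), array([ 0.12048279, -0.00151841, -0.99282495]))
scene (array([0.91559178, 0.70447056, 1.219156  ]), array([-0.2627579 , -0.51679327, -0.81485189]))
station top 0.8 [171.4 246.5] [0.6991 0.1006 0.    ]
station top 0.75 [167.5 394.8] [ 0.7027 -0.3445  0.    ]
station scene 0.86 [272.8 253.3] [0.7057 0.0976 0.    ]
tray_floor top 0.87 [170.7 242.1] [0.6955 0.1117 0.03  ]
tray_floor top 0.69 [251.8 411.6] [ 0.4485 -0.376   0.03  ]
tray_floor scene 0.79 [266.5 257.1] [0.6914 0.0993 0.03  ]
tray_grip top 0.82 [201.4 246. ] [0.5977 0.0983 0.075 ]
tray_grip top 0.67 [170.5 244.1] [0.687  0.1028 0.075 ]
tray_grip scene 0.84 [245.  285.7] [0.593  0.0994 0.075 ]
lever_knob top 0.62 [188.8 337. ] [ 0.6287 -0.1607  0.0785]
lever_knob scene 0.66 [190.4 245.7] [ 0.6073 -0.1417  0.0785]
lever_pivot top 0.83 [192.6 309.9] [ 0.6192 -0.0836  0.0785]
lever_pivot scene 0.61 [199.8 246.5] [ 0.6218 -0.1063  0.0785]
lever_pivot scene 0.22 [143.2 251.1] [ 0.4988 -0.3208  0.0785]
selector_grip top 0.82 [215.5 130.7] [0.5614 0.4215 0.091 ]
selector_grip top 0.7
[... 259 characters left out ...]
 -0.2687  0.    ]
mould_1 top 0.74 [286.8 360.1] [ 0.3499 -0.2285  0.    ]
mould_1 top 0.73 [253.4 409.1] [ 0.445  -0.3759  0.    ]
mould_1 top 0.56 [213.  412.2] [ 0.5645 -0.3904  0.    ]
mould_1 scene 0.87 [158.8 306.9] [ 0.328  -0.2214  0.    ]
mould_1 scene 0.82 [161.6 270.3] [ 0.4502 -0.275   0.    ]
mould_1 scene 0.81 [149.3 224. ] [ 0.5715 -0.4133  0.    ]
mould_1 scene 0.78 [176.3 238.1] [ 0.5818 -0.2701  0.    ]
mould_1 scene 0.72 [139.5 297. ] [ 0.3112 -0.3232  0.    ]
mould_1 scene 0.56 [143.9 253.3] [ 0.4645 -0.3841  0.    ]
[[-9.04431313e-01  4.26619268e-01  2.84510688e-05]
 [ 4.26619269e-01  9.04431313e-01  1.81239793e-05]
 [-1.79999987e-05  2.85296685e-05 -9.99999999e-01]] 0.8
```

View pics/top0.png

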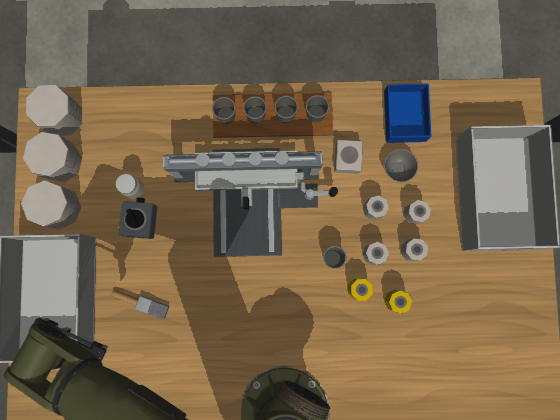

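View pics/scene0.png

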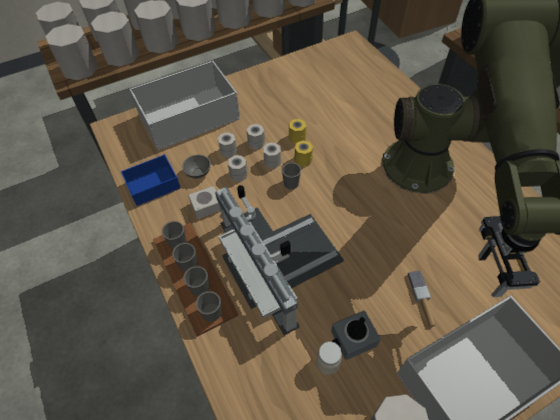

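Run:
```python
from h import *
a=cv2.imread("pics/top0.png")
cv2.imwrite("pics/top1.png",cv2.resize(a[130:270,155:355],None,fx=4,fy=4,interpolation=cv2.INTER_CUBIC))
b=cv2.imread("pics/scene0.png")
c1=cv2.resize(a[190:245,105:165],(480,440),interpolation=cv2.INTER_CUBIC)
c2=cv2.resize(b[310:365,325:365],(320,440),interpolation=cv2.INTER_CUBIC)
cv2.imwrite("pics/sel1.png",np.hstack([c1,c2]))
for c in("top","scene"):
  for n in("mould_1","lever_knob","tray_grip","selector_grip"):
    for d in manip.masks_of(c,n)[:8]:
        m=d["mask"];im=a if c=="top" else b
        print(c,n,round(d["p"],2),d["rect"],np.round(np.argwhere(m).mean(0),1),im[m].mean(0).round())
```

```text
top mould_1 0.96 [361.9, 195.7, 25.7, 23.2] [206.9 375. ] [118. 126. 133.]
top mould_1 0.94 [362.9, 239.6, 22.4, 25.5] [253.3 374.9] [119. 128. 135.]
top mould_1 0.76 [350.5, 278.5, 22.0, 23.6] [289.2 359.9] [ 31. 130. 151.]
top mould_1 0.69 [404.9, 200.2, 22.0, 22.9] [212.  415.9] [115. 122. 127.]
top mould_1 0.69 [383.7, 291.7, 30.0, 21.1] [301.3 397.4] [ 30. 124. 143.]
top mould_1 0.64 [402.7, 240.0, 25.1, 22.0] [249.4 413.9] [116. 124. 130.]
top lever_knob 0.8 [301.4, 180.7, 37.6, 18.3] [191.5 316.9] [107. 108. 107.]
top lever_knob 0.4 [125.0, 207.6, 18.8, 20.7] [218.1 133.9] [21. 20. 20.]
top tray_grip 0.76 [194.6, 150.1, 109.7, 59.0] [179.9 246.8] [136. 140. 138.]
top selector_grip 0.65 [126.7, 209.5, 16.9, 20.5] [218.1 134.1] [22. 21. 21.]
scene mould_1 0.87 [244.1, 122.7, 23.4, 28.0] [135.7 256. ] [100. 105. 108.]
scene mould_1 0.82 [214.9, 133.6, 19.7, 23.0] [144.8 227.2] [100. 106. 108.]
scene mould_1 0.81 [228.1, 156.4, 20.0, 24.3] [168.3 238. ] [100. 105. 107.]
scene mould_1 0.72 [262.5, 141.3, 17.4, 31.2] [155.1 272.1] [101. 106. 109.]
scene mould_1 0.7 [290.2, 119.6, 17.1, 24.0] [130.5 296.9] [ 50. 104. 117.]
scene mould_1 0.56 [294.7, 139.2, 21.2, 28.3] [152.8 303.8] [ 52. 105. 118.]
scene lever_knob 0.53 [183.3, 155.9, 26.2, 24.8] [165.8 196.3] [70. 74. 74.]
scene lever_knob 0.48 [242.0, 187.5, 12.2, 32.2] [202.2 245.7] [86. 88. 88.]
scene tray_grip 0.71 [220.1, 229.4, 73.0, 89.0] [272.  254.8] [133. 137. 132.]
scene selector_grip 0.83 [347.9, 316.1, 21.3, 22.0] [329.3 357.1] [13. 13. 12.]
scene selector_grip 0.54 [220.6, 231.1, 72.0, 84.5] [271.3 253. ] [138. 141. 137.]
scene selector_grip 0.49 [213.0, 186.4, 130.4, 146.6] [257.2 272.3] [90. 91. 88.]
scene selector_grip 0.45 [226.5, 155.0, 23.0, 26.6] [168.1 237.4] [101. 106. 109.]
```

View pics/top1.png

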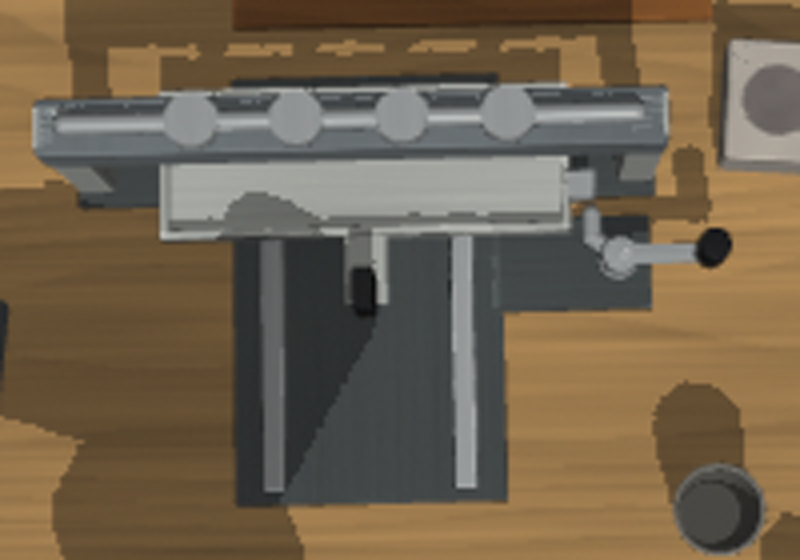

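View pics/sel1.png

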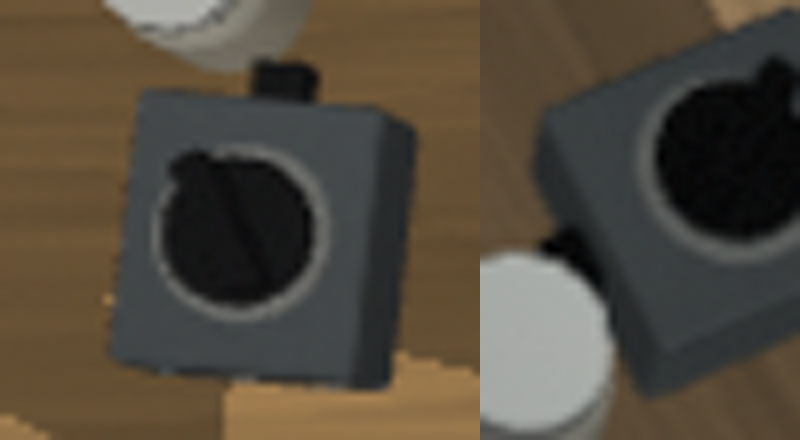

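Run:
```python
from h import *
T=lambda r,c:(130+(r+.5)/4-.5,155+(c+.5)/4-.5)
def line(n,p,q,z):
    a,b=at("top",T(*p),z),at("top",T(*q),z);d=b-a;print(n,a,b,np.degrees(np.arctan2(d[1],d[0])).round(2))
line("rimfront",(236,160),(228,570),.042)
line("railL",(490,272),(240,272),.015);line("railR",(487,467),(237,461),.015)
line("basefront",(507,237),(500,507),.005)
line("bartopback",(100,35),(88,668),.19)
print("knob",at("top",T(246,714),.0925),"pivot",at("top",T(256,620),.075),"handle",at("top",T(285.5,364),.085))
print("seltip",tri((210,128.1),(318.1,361.9)),at("top",(210,128.1),.103))
print("disc",at("top",(190+230/8,105+240/8),.07),at("scene",(310+155/8,325+(740-480)/8),.07))
a=cv2.imread("pics/top0.png");b=cv2.imread("pics/scene0.png")
for c,im in(("top",a),("scene",b)):
    for d in manip.masks_of(c,"mould_1"):
        m=d["mask"]
        if d["p"]<.3 or (im[m].mean(0)[0]<80):continue
        g=im.min(2).astype(int); l,t,w,h=map(int,d["rect"])
        y,x=np.mgrid[:420,:560]; in_=(m|False)
        # bright top face centroid, hole filled
        k=(m&(g>np.percentile(g[m],60)-15)).astype(np.uint8)
        cs,_=cv2.findContours(k,0,2);q=max(cs,key=cv2.contourArea)
        (cx,cy),r=cv2.minEnclosingCircle(q);M=cv2.moments(cv2.convexHull(q))
        ce=(M["m01"]/M["m00"],M["m10"]/M["m00"]);print(c,round(d["p"],2),np.round(ce,1),round(r,1),at(c,ce,.07))
```

```text
rimfront [0.6426 0.2498 0.042 ] [ 0.6431 -0.049   0.042 ] -89.9
railL [0.4575 0.1721 0.015 ] [0.6426 0.171  0.015 ] -0.34
railR [0.4573 0.0294 0.015 ] [0.6423 0.0309 0.015 ] 0.46
basefront [0.4459 0.1991 0.005 ] [4.476e-01 3.000e-04 5.000e-03] -89.51
bartopback [0.7107 0.3086 0.19  ] [ 0.7109 -0.1105  0.19  ] -89.97
knob [ 0.62   -0.148   0.0925] pivot [ 0.6168 -0.0829  0.075 ] handle [0.5975 0.0987 0.085 ]
seltip (array([0.5615, 0.4152, 0.1597]), 0.0184) [0.5756 0.4256 0.103 ]
disc [0.5543 0.4151 0.07  ] [0.5516 0.4171 0.07  ]
top 0.96 [206.1 377.1] 10.7 [ 0.5783 -0.2741  0.07  ]
top 0.94 [252.7 377. ] 11.0 [ 0.4461 -0.2688  0.07  ]
top 0.69 [210.9 418.7] 10.3 [ 0.5625 -0.3914  0.07  ]
top 0.64 [249.  416.5] 10.8 [ 0.4545 -0.3801  0.07  ]
scene 0.87 [133.5 256.9] 12.3 [ 0.4561 -0.3611  0.07  ]
scene 0.82 [144.2 227.7] 12.6 [ 0.5696 -0.3652  0.07  ]
scene 0.81 [166.7 238.6] 12.1 [ 0.5814 -0.2514  0.07  ]
scene 0.72 [153.3 273. ] 12.6 [ 0.4508 -0.248   0.07  ]
```

Call:
{"op": "play_rows", "data": {"targets": "1 0 0 0 0 0 -8.42; 1 0 0 0 0 0 -8.42; 1 0 0 0 0 0 -8.42; 1 -2.13 -3.58 0 0 0 0; 1 -2.13 -3.58 0 0 0 0"}}

```text
time: 1.8
eef_pos: [0.2773, 0.4251, 0.2051]
orientation: [[-1.0, -0.002, -0.0], [-0.002, 1.0, -0.0], [0.0, -0.0, -1.0]]
wrist_force: [0.8, -0.9, -0.1]
gripper_width: 0.0939
grip_force: 0.0
```

Call:
{"op": "play_rows", "data": {"targets": "1 -2.13 -3.58 0 0 0 0; 1 -2.13 -3.58 0 0 0 0; 1 -2.13 -3.58 0 0 0 0; 1 -2.13 -3.58 0 0 0 0; 1 -2.13 -3.58 0 0 0 0"}}

```text
time: 2.3
eef_pos: [0.3844, 0.2453, 0.2057]
orientation: [[-1.0, -0.0, 0.0], [-0.0, 1.0, 0.0], [-0.0, 0.0, -1.0]]
wrist_force: [1.0, 0.3, -0.5]
gripper_width: 0.0941
grip_force: 0.0
```

Call:
{"op": "play_rows", "data": {"targets": "1 -2.13 -3.58 0 0 0 0; 1 -2.13 -3.58 0 0 0 0; 1 -2.13 -3.58 0 0 0 0; 1 -2.13 -3.58 0 0 0 0; 1 -2.13 -3.58 0 0 0 0"}}

```text
time: 2.8
eef_pos: [0.4909, 0.0662, 0.2056]
orientation: [[-1.0, 0.0, 0.0], [0.0, 1.0, 0.0], [-0.0, 0.0, -1.0]]
wrist_force: [-0.1, 0.5, -0.1]
gripper_width: 0.0936
grip_force: 0.0
```

Call:
{"op": "play_rows", "data": {"targets": "1 -2.13 -3.58 0 0 0 0; 1 -2.13 -3.58 0 0 0 0; 1 -2.13 -3.58 0 0 0 0; 1 0 0 0 0 0 0; 1 0 0 0 0 0 0"}}

```text
time: 3.3
eef_pos: [0.5541, -0.0399, 0.205]
orientation: [[-1.0, 0.001, -0.001], [0.001, 1.0, 0.0], [0.001, 0.0, -1.0]]
wrist_force: [-0.5, 0.5, -0.8]
gripper_width: 0.094
grip_force: 0.0
```

Call:
{"op": "play_rows", "data": {"targets": "1 -2.16 -3.6 0 0 0 0; 1 -2.16 -3.6 0 0 0 0; 1 -2.16 -3.6 0 0 0 0; 1 0 0 4.8 0 0 0; 1 0 0 4.8 0 0 0"}}

```text
time: 3.8
eef_pos: [0.6195, -0.1472, 0.1091]
orientation: [[-1.0, -0.0, 0.003], [-0.0, 1.0, -0.001], [-0.003, -0.001, -1.0]]
wrist_force: [0.1, -0.3, -1.0]
gripper_width: 0.0936
grip_force: 0.0
```

Call:
{"op": "play_rows", "data": {"targets": "1 0 0 4.8 0 0 0; -1 0 0 0 0 0 0; -1 0 0 0 0 0 0; -1 0 0 0 0 0 0; -1 0 0 0 0 0 0"}}

```text
time: 4.3
eef_pos: [0.6199, -0.1475, 0.0639]
orientation: [[-1.0, -0.0, 0.003], [-0.0, 1.0, -0.001], [-0.003, -0.001, -1.0]]
wrist_force: [0.1, -0.1, 0.1]
gripper_width: 0.0655
grip_force: 0.0
```

Call:
{"op": "play_rows", "data": {"targets": "-1 0 0 0 0 0 0; -1 0 0 0 0 0 0; -1 0 0 0 0 0 0; -1 0 0 0 0 0 0; -1 0 0 0 0 0 0"}}

```text
time: 4.8
eef_pos: [0.6191, -0.1483, 0.0616]
orientation: [[-1.0, -0.0, 0.0], [-0.0, 1.0, -0.001], [-0.0, -0.001, -1.0]]
wrist_force: [-2.1, -24.2, 1.9]
gripper_width: 0.0254
grip_force: 12.2
```

Call:
{"op": "play_rows", "data": {"targets": "-1 0 -0.2 0 0 0 0; -1 0 0 0 0 0 0; -1 0 0 0 0 0 0"}}

```text
time: 5.1
eef_pos: [0.619, -0.1496, 0.0615]
orientation: [[-1.0, 0.0, -0.0], [0.0, 1.0, -0.0], [0.0, -0.0, -1.0]]
wrist_force: [-0.4, -0.3, 0.8]
gripper_width: 0.0234
grip_force: 30.0
```

Call:
{"op": "play_rows", "data": {"targets": "-1 0.93 0.07 0 0 0 8.2; -1 0.93 0.07 0 0 0 8.2; -1 0.93 0.07 0 0 0 8.2; -1 0.93 0.07 0 0 0 8.2; -1 0.93 0.07 0 0 0 8.2"}}

```text
time: 5.6
eef_pos: [0.577, -0.1317, 0.0614]
orientation: [[-0.751, 0.66, 0.002], [0.66, 0.751, 0.002], [-0.001, 0.003, -1.0]]
wrist_force: [14.2, 12.9, -7.0]
gripper_width: 0.0235
grip_force: 30.0
```

Call:
{"op": "play_rows", "data": {"targets": "-1 0.93 0.07 0 0 0 8.2; -1 0.93 0.07 0 0 0 8.2; -1 0.93 0.07 0 0 0 8.2; -1 0.93 0.07 0 0 0 8.2; -1 0.93 0.07 0 0 0 8.2"}}

```text
time: 6.1
eef_pos: [0.5573, -0.0917, 0.0615]
orientation: [[-0.134, 0.991, 0.007], [0.991, 0.134, 0.001], [-0.0, 0.007, -1.0]]
wrist_force: [31.0, 6.7, -20.3]
gripper_width: 0.0236
grip_force: 30.0
```

Call:
{"op": "play_rows", "data": {"targets": "-1 0.93 0.07 0 0 0 8; -1 0 0 0 0 0 0; -1 0 0 0 0 0 0; -1 0 0 0 0 0 0"}}

```text
time: 6.5
eef_pos: [0.557, -0.0834, 0.0615]
orientation: [[-0.0, 1.0, 0.007], [1.0, 0.0, -0.0], [-0.0, 0.007, -1.0]]
wrist_force: [26.3, 1.9, -17.8]
gripper_width: 0.0235
grip_force: 30.0
```

Call:
{"op": "play_rows", "data": {"targets": "1 0 0 0 0 0 0; 1 0 0 0 0 0 0; 1 0 0 0 0 0 0; 1 0 0 0 0 0 0; 1 0 0 -4 0 0 0"}}

```text
time: 7.0
eef_pos: [0.5515, -0.0834, 0.0977]
orientation: [[0.0, 1.0, -0.008], [1.0, -0.0, 0.002], [0.002, -0.008, -1.0]]
wrist_force: [0.2, 0.0, 0.9]
gripper_width: 0.06
grip_force: 0.0
```

Call:
{"op": "play_rows", "data": {"targets": "1 0 0 -4 0 0 -8; 1 0 0 -4 0 0 -8; 1 0 0 0 0 0 -8; 1 0 0 0 0 0 -8; 1 0 0 0 0 0 -8"}}

```text
time: 7.5
eef_pos: [0.5539, -0.0839, 0.1818]
orientation: [[-0.647, 0.762, 0.0], [0.762, 0.647, -0.0], [-0.0, 0.0, -1.0]]
wrist_force: [0.4, -0.1, -0.7]
gripper_width: 0.0937
grip_force: 0.0
```

Call:
{"op": "play_rows", "data": {"targets": "1 0 0 0 0 0 -8; 1 0 0 0 0 0 -8; 1 0 0 0 0 0 -8; 1 0 0 0 0 0 -8; 1 0 0 0 0 0 -8"}}

```text
time: 8.0
eef_pos: [0.5539, -0.0839, 0.1815]
orientation: [[-0.986, 0.168, -0.0], [0.168, 0.986, -0.0], [0.0, -0.0, -1.0]]
wrist_force: [0.3, -0.5, -0.2]
gripper_width: 0.0937
grip_force: 0.0
```

Call:
{"op": "play_rows", "data": {"targets": "1 0 0 0 0 0 -8; 1 0 0 0 0 0 -2; 1 -1 4.5 0 0 0 0; 1 -1 4.5 0 0 0 0; 1 -1 4.5 0 0 0 0"}}

```text
time: 8.5
eef_pos: [0.5841, 0.0525, 0.1817]
orientation: [[-1.0, 0.001, 0.0], [0.001, 1.0, -0.0], [-0.0, -0.0, -1.0]]
wrist_force: [0.9, -0.5, 0.2]
gripper_width: 0.0942
grip_force: 0.0
```

Call:
{"op": "play_rows", "data": {"targets": "1 -1 4.5 0 0 0 0; 1 0 0 0 0 0 0; 1 0 0 0 0 0 0"}}

```text
time: 8.8
eef_pos: [0.5938, 0.0967, 0.1812]
orientation: [[-1.0, -0.002, -0.001], [-0.002, 1.0, -0.0], [0.001, -0.0, -1.0]]
wrist_force: [0.7, -0.7, 0.5]
gripper_width: 0.0939
grip_force: 0.0
```

Down 12.4 cm, close, then pull 16 cm (tool +x).

Call:
{"op": "play_rows", "data": {"targets": "1 -0.3 0.2 4.1 0 0 0; 1 0 0 4.1 0 0 0; 1 0 0 4.2 0 0 0; -1 0 0 0 0 0 0; -1 0 0 0 0 0 0"}}

```text
time: 9.3
eef_pos: [0.5973, 0.0971, 0.0586]
orientation: [[-1.0, 0.001, 0.0], [0.001, 1.0, -0.0], [-0.0, -0.0, -1.0]]
wrist_force: [0.2, 0.2, 0.7]
gripper_width: 0.0812
grip_force: 0.0
```

Call:
{"op": "play_rows", "data": {"targets": "-1 0 0 0 0 0 0; -1 0 0 0 0 0 0; -1 0 0 0 0 0 0; -1 0 0 0 0 0 0; -1 0 0 0 0 0 0"}}

```text
time: 9.8
eef_pos: [0.5971, 0.0982, 0.0578]
orientation: [[-1.0, -0.0, 0.0], [-0.0, 1.0, 0.0], [-0.0, 0.0, -1.0]]
wrist_force: [0.2, -0.3, 1.0]
gripper_width: 0.0414
grip_force: 0.0
```

Call:
{"op": "play_rows", "data": {"targets": "-1 0 0 0 0 0 0; -1 0 0 0 0 0 0; -1 0 0 0 0 0 0"}}

```text
time: 10.1
eef_pos: [0.597, 0.0993, 0.0574]
orientation: [[-1.0, 0.0, 0.0], [0.0, 1.0, 0.002], [-0.0, 0.002, -1.0]]
wrist_force: [1.3, 30.1, -4.2]
gripper_width: 0.0175
grip_force: 15.3
```

Call:
{"op": "play_rows", "data": {"targets": "-1 0 0.2 0 0 0 0; -1 0 0 0 0 0 0; -1 1.5 0 0 0 0 0; -1 2.5 0 0 0 0 0; -1 2.5 0 0 0 0 0"}}

```text
time: 10.6
eef_pos: [0.5317, 0.1, 0.0574]
orientation: [[-1.0, 0.0, 0.001], [0.0, 1.0, 0.0], [-0.001, 0.0, -1.0]]
wrist_force: [3.8, 0.6, 0.1]
gripper_width: 0.0159
grip_force: 30.0
```

Call:
{"op": "play_rows", "data": {"targets": "-1 2.5 0 0 0 0 0; -1 2.5 0 0 0 0 0; -1 2.5 0 0 0 0 0; -1 2 0 0 0 0 0; -1 0 0 0 0 0 0"}}

```text
time: 11.1
eef_pos: [0.4356, 0.0996, 0.0575]
orientation: [[-1.0, -0.0, 0.0], [-0.0, 1.0, -0.001], [-0.0, -0.001, -1.0]]
wrist_force: [-1.7, -3.7, -2.2]
gripper_width: 0.0155
grip_force: 30.0
```

Call:
{"op": "play_rows", "data": {"targets": "-1 0.2 0 0 0 0 0; -1 0 0 0 0 0 0; -1 0 0 0 0 0 0"}}

```text
time: 11.4
eef_pos: [0.435, 0.0997, 0.0574]
orientation: [[-1.0, -0.0, -0.001], [-0.0, 1.0, -0.001], [0.001, -0.001, -1.0]]
wrist_force: [-1.4, -5.2, 1.3]
gripper_width: 0.016
grip_force: 30.0
```

Call:
{"op": "play_rows", "data": {"targets": "1 0 0 0 0 0 0; 1 0 0 0 0 0 0; 1 0 0 0 0 0 0; 1 0 0 0 0 0 0; 1 0 0 -4 0 0 0"}}

```text
time: 11.9
eef_pos: [0.4328, 0.0998, 0.0945]
orientation: [[-1.0, -0.0, -0.008], [-0.0, 1.0, -0.001], [0.008, -0.001, -1.0]]
wrist_force: [0.2, 0.2, -0.0]
gripper_width: 0.0524
grip_force: 0.0
```

Call:
{"op": "play_rows", "data": {"targets": "1 0 0 -4 0 0 0; 1 0 0 -4.2 0 0 8.4; 1 0 0 0 0 0 8.4; 1 0 0 0 0 0 8.4; 1 0 0 0 0 0 8.4"}}

```text
time: 12.4
eef_pos: [0.435, 0.1002, 0.1797]
orientation: [[-0.83, 0.558, 0.001], [0.558, 0.83, 0.0], [-0.0, 0.0, -1.0]]
wrist_force: [-0.3, -0.5, -0.3]
gripper_width: 0.092
grip_force: 0.0
```

Call:
{"op": "play_rows", "data": {"targets": "1 0 0 0 0 0 8.4; 1 0 0 0 0 0 8.4; 1 0 0 0 0 0 8.4; 1 0 0 0 0 0 8.4; 1 0 0 0 0 0 8.4"}}

```text
time: 12.9
eef_pos: [0.435, 0.1002, 0.1795]
orientation: [[-0.243, 0.97, 0.0], [0.97, 0.243, 0.0], [0.0, 0.0, -1.0]]
wrist_force: [-0.6, -0.4, -0.5]
gripper_width: 0.0941
grip_force: 0.0
```

Call:
{"op": "play_rows", "data": {"targets": "1 0 0 0 0 0 8.4; 1 0 0 0 0 0 6; 1 0 0 0 0 0 0"}}

```text
time: 13.2
eef_pos: [0.435, 0.1002, 0.1795]
orientation: [[0.002, 1.0, 0.0], [1.0, -0.002, 0.0], [0.0, 0.0, -1.0]]
wrist_force: [0.0, 0.3, 0.3]
gripper_width: 0.0939
grip_force: 0.0
```

```bash
cat > m.py <<'E'
from h import *
def moulds():
    im=manip.camera("top");L=[]
    for d in manip.masks_of("top","mould_1"):
        m=d["mask"]
        if d["p"]<.3 or im[m].mean(0)[0]<80: continue
        g=im.min(2).astype(int)
        k=(m&(g>np.percentile(g[m],60)-15)).astype(np.uint8)
        q=max(cv2.findContours(k,0,2)[0],key=cv2.contourArea)
        M=cv2.moments(cv2.convexHull(q));ce=(M["m01"]/M["m00"],M["m10"]/M["m00"])
        L.append((round(d["p"],2),np.round(ce,1),at("top",ce,.07)))
    return im,L
E
python3 - <<'E'
from m import *
im,L=moulds()
for l in L:print(*l)
cv2.imwrite("pics/m1.png",cv2.resize(im[190:270,330:450],None,fx=6.6,fy=6.6,interpolation=cv2.INTER_CUBIC))
E
```

```text
0.81 [206.1 377.1] [ 0.5783 -0.2741  0.07  ]
0.68 [210.6 419.4] [ 0.5631 -0.3932  0.07  ]
0.63 [258.9 382.8] [ 0.4285 -0.2844  0.07  ]
0.62 [249.  416.5] [ 0.4547 -0.38    0.07  ]
```

View pics/m1.png

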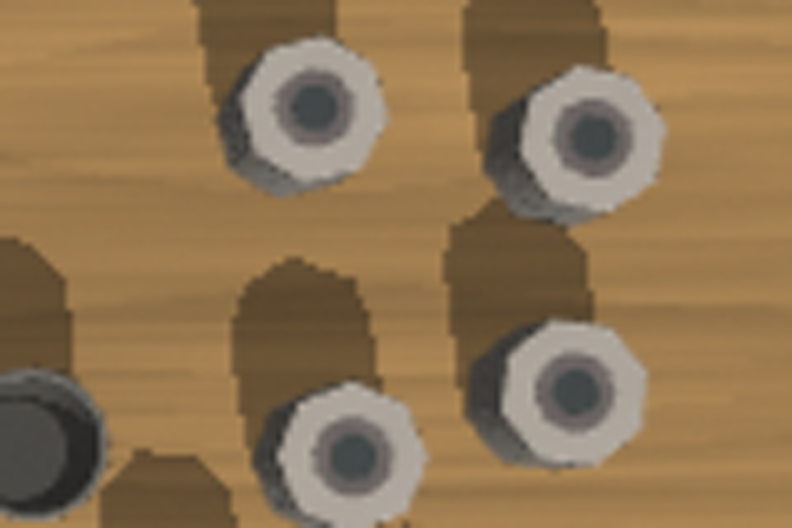

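Call:
{"op": "play_rows", "data": {"targets": "1 -4.27 -0.05 0 0 0 0; 1 -4.27 -0.05 0 0 0 0; 1 -4.27 -0.05 0 0 0 0; 1 -4.27 -0.05 0 0 0 0; 1 -4.27 -0.05 0 0 0 0"}}

```text
time: 13.8
eef_pos: [0.4322, -0.1151, 0.1796]
orientation: [[-0.003, 1.0, 0.0], [1.0, 0.003, -0.0], [-0.0, 0.0, -1.0]]
wrist_force: [0.2, -0.5, 0.1]
gripper_width: 0.0938
grip_force: 0.0
```

Call:
{"op": "play_rows", "data": {"targets": "1 -4.27 -0.05 0 0 0 0; 1 -4.27 -0.05 0 0 0 0; 1 -4.27 -0.1 0 0 0 0; 1 -4.27 -0.1 0 0 0 0; 1 0 0 0 0 0 -7.33"}}

```text
time: 14.3
eef_pos: [0.4289, -0.288, 0.179]
orientation: [[-0.128, 0.992, -0.0], [0.992, 0.128, -0.0], [-0.0, -0.0, -1.0]]
wrist_force: [-0.1, 0.7, 0.3]
gripper_width: 0.0939
grip_force: 0.0
```

Call:
{"op": "play_rows", "data": {"targets": "1 0 0 0 0 0 -7.33; 1 0 0 0 0 0 -7.33; 1 0 0 5 0 0 0; 1 0 0 5 0 0 0; 1 0 0 0 0 0 0"}}

```text
time: 14.8
eef_pos: [0.4269, -0.2822, 0.0744]
orientation: [[-0.377, 0.926, -0.008], [0.926, 0.377, 0.006], [0.008, -0.005, -1.0]]
wrist_force: [-0.0, 0.1, 0.3]
gripper_width: 0.0938
grip_force: 0.0
```

Call:
{"op": "play_rows", "data": {"targets": "1 0 0 2.5 0 0 0; 1 0 0 2.5 0 0 0; 1 0 0 0 0 0 0; -1 0 0 0 0 0 0; -1 0 0 0 0 0 0"}}

```text
time: 15.3
eef_pos: [0.4305, -0.2849, 0.0317]
orientation: [[-0.375, 0.927, 0.002], [0.927, 0.375, -0.002], [-0.002, 0.001, -1.0]]
wrist_force: [0.3, -0.7, 0.6]
gripper_width: 0.0817
grip_force: 0.0
```

Call:
{"op": "play_rows", "data": {"targets": "-1 0 0 0 0 0 0; -1 0 0 0 0 0 0; -1 0 0 0 0 0 0; -1 0 0 0 0 0 0"}}

```text
time: 15.7
eef_pos: [0.4297, -0.2845, 0.0302]
orientation: [[-0.375, 0.927, 0.0], [0.927, 0.375, -0.001], [-0.001, 0.0, -1.0]]
wrist_force: [-3.8, 1.3, 8.2]
gripper_width: 0.0615
grip_force: 30.0
```

Call:
{"op": "play_rows", "data": {"targets": "-1 0 0 -3 0 0 0; -1 0 0 -4 0 0 0; -1 0 0 -4 0 0 0; -1 0 0 -4 0 0 7.33; -1 0 0 0 0 0 7.33"}}

```text
time: 16.2
eef_pos: [0.431, -0.2852, 0.1847]
orientation: [[-0.123, 0.992, 0.006], [0.992, 0.123, -0.005], [-0.005, 0.006, -1.0]]
wrist_force: [0.7, 0.1, -4.6]
gripper_width: 0.0617
grip_force: 30.0
```

Call:
{"op": "play_rows", "data": {"targets": "-1 0 0 0 0 0 7.33; -1 3 0.6 0 0 0 0; -1 4.2 0.9 0 0 0 0; -1 4.2 0.9 0 0 0 0; -1 4.2 0.9 0 0 0 0"}}

```text
time: 16.7
eef_pos: [0.4623, -0.1266, 0.1793]
orientation: [[0.0, 1.0, -0.001], [1.0, -0.0, 0.0], [0.0, -0.001, -1.0]]
wrist_force: [1.1, 0.0, -3.6]
gripper_width: 0.0614
grip_force: 30.0
```

Call:
{"op": "play_rows", "data": {"targets": "-1 4.2 0.9 0 0 0 0; -1 4.2 0.9 0 0 0 0; -1 4.2 0.9 0 0 0 0; -1 4.2 0.9 0 0 0 0; -1 4.2 0.9 0 0 0 0"}}

```text
time: 17.2
eef_pos: [0.5073, 0.0837, 0.1793]
orientation: [[-0.0, 1.0, -0.001], [1.0, 0.0, -0.0], [-0.0, -0.001, -1.0]]
wrist_force: [0.8, -0.1, -4.1]
gripper_width: 0.0618
grip_force: 30.0
```

Call:
{"op": "play_rows", "data": {"targets": "-1 4.2 0.9 0 0 0 0; -1 4.2 0.9 0 0 0 0; -1 2 0.9 0 0 0 0; -1 0 0 0 0 0 0; -1 0 0 0 0 0 0"}}

```text
time: 17.7
eef_pos: [0.5341, 0.1858, 0.1789]
orientation: [[-0.001, 1.0, -0.001], [1.0, 0.001, -0.001], [-0.001, -0.001, -1.0]]
wrist_force: [-0.2, 0.1, -2.7]
gripper_width: 0.0615
grip_force: 30.0
```

Call:
{"op": "play_rows", "data": {"targets": "-1 2.15 0.25 0 0 0 0; -1 0 0 4 0 0 0; -1 0 0 4 0 0 0; -1 0 0 2.5 0 0 0; -1 0 0 0.9 0 0 0"}}

```text
time: 18.2
eef_pos: [0.5356, 0.2058, 0.0629]
orientation: [[0.001, 1.0, -0.004], [1.0, -0.001, -0.001], [-0.001, -0.004, -1.0]]
wrist_force: [0.1, -0.0, -2.3]
gripper_width: 0.0614
grip_force: 30.0
```

Call:
{"op": "play_rows", "data": {"targets": "-1 0 0 0 0 0 0; -1 0 0 0 0 0 0; -1 0 0 0.2 0 0 0; -1 0 0 0 0 0 0"}}

```text
time: 18.6
eef_pos: [0.5374, 0.2074, 0.0644]
orientation: [[-0.0, 1.0, 0.001], [1.0, 0.0, 0.0], [0.0, 0.001, -1.0]]
wrist_force: [0.0, -0.6, -2.8]
gripper_width: 0.0615
grip_force: 30.0
```

Call:
{"op": "play_rows", "data": {"targets": "-1 0 0 0.35 0 0 0; -1 0 0 0 0 0 0; -1 0 0 0 0 0 0"}}

```text
time: 18.9
eef_pos: [0.5372, 0.2075, 0.0603]
orientation: [[-0.0, 1.0, 0.001], [1.0, 0.0, 0.0], [0.0, 0.001, -1.0]]
wrist_force: [2.4, 0.1, -0.4]
gripper_width: 0.0615
grip_force: 30.0
```

Call:
{"op": "play_rows", "data": {"targets": "1 0 0 0 0 0 0; 1 0 0 0 0 0 0; 1 0 0 0 0 0 0; 1 0 0 -4 0 0 0; 1 0 0 -4 0 0 0"}}

```text
time: 19.4
eef_pos: [0.5364, 0.2071, 0.1403]
orientation: [[-0.0, 1.0, -0.002], [1.0, 0.0, -0.001], [-0.001, -0.002, -1.0]]
wrist_force: [0.7, 0.1, 1.2]
gripper_width: 0.0934
grip_force: 0.0
```

Call:
{"op": "play_rows", "data": {"targets": "1 0 0 -4 0 0 0; 1 -4 0.35 0 0 0 0; 1 -4 0.35 0 0 0 0; 1 -4 0.35 0 0 0 0; 1 -4 0.35 0 0 0 0"}}

```text
time: 19.9
eef_pos: [0.5509, 0.0458, 0.1802]
orientation: [[-0.0, 1.0, 0.0], [1.0, 0.0, -0.0], [-0.0, 0.0, -1.0]]
wrist_force: [1.4, -0.3, 0.2]
gripper_width: 0.0938
grip_force: 0.0
```

Call:
{"op": "play_rows", "data": {"targets": "1 -4 0.35 0 0 0 0; 1 -4 0.35 0 0 0 0; 1 -4 0.35 0 0 0 0; 1 -4 0.35 0 0 0 0; 1 -4 0.35 0 0 0 0"}}

```text
time: 20.4
eef_pos: [0.5684, -0.1544, 0.1801]
orientation: [[-0.0, 1.0, 0.0], [1.0, 0.0, -0.0], [-0.0, 0.0, -1.0]]
wrist_force: [0.4, -0.0, 0.2]
gripper_width: 0.094
grip_force: 0.0
```

Call:
{"op": "play_rows", "data": {"targets": "1 -4 0.35 0 0 0 0; 1 -4 0.35 0 0 0 0; 1 -4.15 0.35 0 0 0 0; 1 0 0 0 0 0 0; 1 0 0 0 0 0 0"}}

```text
time: 20.9
eef_pos: [0.5787, -0.2747, 0.1795]
orientation: [[0.001, 1.0, -0.001], [1.0, -0.001, 0.0], [0.0, -0.001, -1.0]]
wrist_force: [0.5, -0.6, 1.1]
gripper_width: 0.094
grip_force: 0.0
```

Run:
```python
from m import *
im,L=moulds()
for l in L:print(*l)
cv2.imwrite("pics/m2.png",im)
```

```text
0.97 [222.3 204.1] [0.5407 0.2183 0.07  ]
0.49 [250.4 419.3] [ 0.4507 -0.3877  0.07  ]
0.44 [202.5 368.4] [ 0.5889 -0.2497  0.07  ]
```

View pics/m2.png

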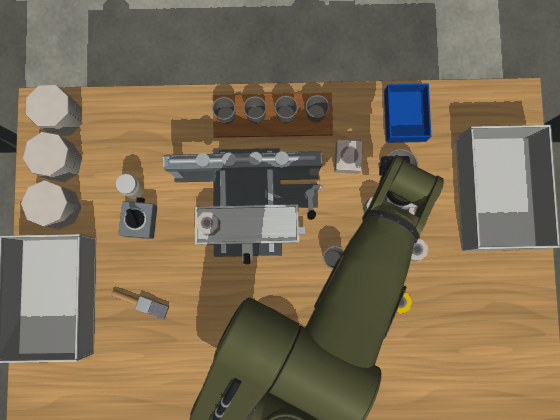

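Call:
{"op": "play_rows", "data": {"targets": "1 0 0 0 0 0 -6.2; 1 0 0 0 0 0 -6.2; 1 0 0 0 0 0 -6.2; 1 0 0 5 0 0 0; 1 0 0 5 0 0 0"}}

```text
time: 21.5
eef_pos: [0.5799, -0.2731, 0.0803]
orientation: [[-0.321, 0.947, 0.003], [0.947, 0.321, -0.002], [-0.003, 0.003, -1.0]]
wrist_force: [0.3, -0.7, -0.6]
gripper_width: 0.0938
grip_force: 0.0
```

Call:
{"op": "play_rows", "data": {"targets": "1 0 0 2.5 0 0 0; 1 0 0 2.4 0 0 0; 1 0 0 0 0 0 0; -1 0 0 0 0 0 0; -1 0 0 0 0 0 0"}}

```text
time: 22.0
eef_pos: [0.5799, -0.2741, 0.0329]
orientation: [[-0.32, 0.948, 0.002], [0.948, 0.32, -0.001], [-0.002, 0.002, -1.0]]
wrist_force: [0.5, -0.1, -0.6]
gripper_width: 0.0814
grip_force: 0.0
```

Call:
{"op": "play_rows", "data": {"targets": "-1 0 0 0 0 0 0; -1 0 0 0 0 0 0; -1 0 0 0 0 0 0; -1 0 0 0 0 0 0"}}

```text
time: 22.4
eef_pos: [0.5793, -0.2743, 0.0318]
orientation: [[-0.319, 0.948, 0.001], [0.948, 0.319, -0.0], [-0.001, 0.001, -1.0]]
wrist_force: [-1.1, 0.8, 6.3]
gripper_width: 0.0614
grip_force: 30.0
```

Call:
{"op": "play_rows", "data": {"targets": "-1 0 0 -3 0 0 0; -1 0 0 -4 0 0 0; -1 0 0 -4 0 0 0; -1 0 0 -3.8 0 0 6.2; -1 0 0 0 0 0 6.2"}}

```text
time: 22.9
eef_pos: [0.5806, -0.275, 0.1849]
orientation: [[-0.104, 0.995, 0.007], [0.995, 0.104, -0.004], [-0.005, 0.007, -1.0]]
wrist_force: [0.8, -0.1, -2.9]
gripper_width: 0.0614
grip_force: 30.0
```

Call:
{"op": "play_rows", "data": {"targets": "-1 0 0 0 0 0 6.2; -1 3 -0.4 0 0 0 0; -1 4.2 -0.4 0 0 0 0; -1 4.2 -0.4 0 0 0 0; -1 4.2 -0.4 0 0 0 0"}}

```text
time: 23.4
eef_pos: [0.5624, -0.1167, 0.1787]
orientation: [[0.0, 1.0, -0.0], [1.0, -0.0, 0.0], [0.0, -0.0, -1.0]]
wrist_force: [0.2, 0.2, -3.0]
gripper_width: 0.0617
grip_force: 30.0
```

Call:
{"op": "play_rows", "data": {"targets": "-1 4.2 -0.4 0 0 0 0; -1 4.2 -0.4 0 0 0 0; -1 4.2 -0.4 0 0 0 0; -1 4.2 -0.4 0 0 0 0; -1 4.2 -0.4 0 0 0 0"}}

```text
time: 23.9
eef_pos: [0.5424, 0.0934, 0.1789]
orientation: [[0.0, 1.0, -0.0], [1.0, -0.0, -0.0], [-0.0, -0.0, -1.0]]
wrist_force: [0.5, 0.0, -2.6]
gripper_width: 0.0618
grip_force: 30.0
```

Call:
{"op": "play_rows", "data": {"targets": "-1 4.2 -0.5 0 0 0 0; -1 0 0 0 0 0 0; -1 0 0 0 0 0 0; -1 0 0 0 0 0 0"}}

```text
time: 24.3
eef_pos: [0.5381, 0.133, 0.1788]
orientation: [[0.001, 1.0, -0.0], [1.0, -0.001, -0.0], [-0.0, -0.0, -1.0]]
wrist_force: [0.2, -0.5, -1.4]
gripper_width: 0.062
grip_force: 30.0
```

Call:
{"op": "play_rows", "data": {"targets": "-1 0.25 -0.1 4 0 0 0; -1 0 0 4 0 0 0; -1 0 0 2.5 0 0 0; -1 0 0 0.9 0 0 0; -1 0 0 0.3 0 0 0"}}

```text
time: 24.8
eef_pos: [0.5372, 0.1355, 0.0618]
orientation: [[0.001, 1.0, -0.0], [1.0, -0.001, -0.0], [-0.0, -0.0, -1.0]]
wrist_force: [0.6, -0.8, -2.4]
gripper_width: 0.0615
grip_force: 30.0
```

Call:
{"op": "play_rows", "data": {"targets": "-1 0 0 0 0 0 0; -1 0 0 0 0 0 0; -1 0 0 0 0 0 0"}}

```text
time: 25.1
eef_pos: [0.5375, 0.1364, 0.063]
orientation: [[-0.0, 1.0, 0.002], [1.0, 0.0, 0.0], [0.0, 0.002, -1.0]]
wrist_force: [-0.0, -0.5, -2.4]
gripper_width: 0.0615
grip_force: 30.0
```

Call:
{"op": "play_rows", "data": {"targets": "-1 0 0 0.15 0 0 0; -1 0 0 0 0 0 0; 1 0 0 0 0 0 0; 1 0 0 0 0 0 0; 1 0 0 0 0 0 0"}}

```text
time: 25.6
eef_pos: [0.537, 0.1363, 0.0605]
orientation: [[-0.0, 1.0, 0.0], [1.0, 0.0, -0.0], [-0.0, 0.0, -1.0]]
wrist_force: [-0.4, -0.5, 0.1]
gripper_width: 0.0826
grip_force: 0.0
```

Call:
{"op": "play_rows", "data": {"targets": "1 0 0 -4 0 0 0; 1 0 0 -4 0 0 0; 1 0 0 -3.8 0 0 0; 1 -3.97 -0.63 0 0 0 0; 1 -3.97 -0.63 0 0 0 0"}}

```text
time: 26.1
eef_pos: [0.5244, 0.0565, 0.1794]
orientation: [[-0.002, 1.0, 0.002], [1.0, 0.002, 0.0], [0.0, 0.002, -1.0]]
wrist_force: [0.9, -0.4, -0.6]
gripper_width: 0.094
grip_force: 0.0
```

Call:
{"op": "play_rows", "data": {"targets": "1 -3.97 -0.63 0 0 0 0; 1 -3.97 -0.63 0 0 0 0; 1 -3.97 -0.63 0 0 0 0; 1 -3.97 -0.63 0 0 0 0; 1 -3.97 -0.63 0 0 0 0"}}

```text
time: 26.6
eef_pos: [0.4924, -0.1431, 0.1786]
orientation: [[-0.0, 1.0, 0.0], [1.0, 0.0, -0.0], [-0.0, 0.0, -1.0]]
wrist_force: [0.7, -0.0, -0.3]
gripper_width: 0.0942
grip_force: 0.0
```

Run:
```python
from m import *
im,L=moulds()
for l in L:print(*l,at("top",l[1],.1))
print(manip.state()["eef_pos"])
```

```text
0.73 [210.6 419.3] [ 0.5631 -0.3929  0.07  ] [ 0.5598 -0.3849  0.1   ]
0.58 [249.  416.5] [ 0.4545 -0.3801  0.07  ] [ 0.4533 -0.3723  0.1   ]
0.58 [222.3 206.1] [0.5406 0.2126 0.07  ] [0.5376 0.2084 0.1   ]
0.55 [221.7 231.9] [0.541  0.1393 0.07  ] [0.538  0.1365 0.1   ]
[ 0.49211111 -0.14509701  0.17838141]
```

Call:
{"op": "play_rows", "data": {"targets": "1 -3.92 -0.62 0 0 0 0; 1 -3.92 -0.62 0 0 0 0; 1 -3.92 -0.62 0 0 0 0; 1 -3.92 -0.62 0 0 0 0; 1 -3.92 -0.62 0 0 0 0"}}

```text
time: 27.2
eef_pos: [0.4618, -0.3385, 0.1785]
orientation: [[-0.001, 1.0, 0.0], [1.0, 0.001, 0.0], [0.0, 0.0, -1.0]]
wrist_force: [-0.1, 0.0, 0.1]
gripper_width: 0.094
grip_force: 0.0
```

Call:
{"op": "play_rows", "data": {"targets": "1 -3.92 -0.62 0 0 0 0; 1 0 0 0 0 0 5.5; 1 0 0 0 0 0 0; 1 0 0 5 0 0 0; 1 0 0 5 0 0 0"}}

```text
time: 27.7
eef_pos: [0.4568, -0.3761, 0.0784]
orientation: [[0.092, 0.996, 0.002], [0.996, -0.092, -0.002], [-0.002, 0.003, -1.0]]
wrist_force: [0.9, 0.2, -1.3]
gripper_width: 0.0947
grip_force: 0.0
```

Call:
{"op": "play_rows", "data": {"targets": "1 0 0 2.5 0 0 0; 1 0 0 2.3 0 0 0; 1 0 0 0 0 0 0; -1 0 0 0 0 0 0; -1 0 0 0 0 0 0"}}

```text
time: 28.2
eef_pos: [0.4566, -0.377, 0.0322]
orientation: [[0.094, 0.996, 0.002], [0.996, -0.094, -0.002], [-0.001, 0.002, -1.0]]
wrist_force: [0.9, 0.5, 0.3]
gripper_width: 0.0815
grip_force: 0.0
```

Call:
{"op": "play_rows", "data": {"targets": "-1 0 0 0 0 0 0; -1 0 0 0 0 0 0; -1 0 0 0 0 0 0; -1 0 0 0 0 0 0"}}

```text
time: 28.6
eef_pos: [0.4558, -0.377, 0.0312]
orientation: [[0.096, 0.995, 0.0], [0.995, -0.096, -0.001], [-0.0, 0.001, -1.0]]
wrist_force: [-1.2, 1.5, 6.5]
gripper_width: 0.0618
grip_force: 30.0
```

Call:
{"op": "play_rows", "data": {"targets": "-1 0 0 -3 0 0 0; -1 0 0 -4 0 0 0; -1 0 0 -4 0 0 0; -1 0 0 -3.8 0 0 -5.5; -1 0 0 0 0 0 0"}}

```text
time: 29.1
eef_pos: [0.4571, -0.378, 0.1838]
orientation: [[-0.003, 1.0, 0.006], [1.0, 0.003, -0.006], [-0.006, 0.006, -1.0]]
wrist_force: [-0.9, -0.3, -2.4]
gripper_width: 0.0619
grip_force: 30.0
```

Call:
{"op": "play_rows", "data": {"targets": "-1 3 0.6 0 0 0 0; -1 4.1 0.75 0 0 0 0; -1 4.1 0.75 0 0 0 0; -1 4.1 0.75 0 0 0 0; -1 4.1 0.75 0 0 0 0"}}

```text
time: 29.6
eef_pos: [0.4913, -0.181, 0.1773]
orientation: [[0.001, 1.0, -0.001], [1.0, -0.001, 0.001], [0.001, -0.001, -1.0]]
wrist_force: [0.8, -0.8, -2.6]
gripper_width: 0.0615
grip_force: 30.0
```

Call:
{"op": "play_rows", "data": {"targets": "-1 4.1 0.75 0 0 0 0; -1 4.1 0.75 0 0 0 0; -1 4.1 0.75 0 0 0 0; -1 4.1 0.75 0 0 0 0; -1 4.1 0.75 0 0 0 0"}}

```text
time: 30.1
eef_pos: [0.5288, 0.024, 0.1774]
orientation: [[0.001, 1.0, -0.001], [1.0, -0.001, 0.0], [0.0, -0.001, -1.0]]
wrist_force: [-0.1, 0.2, -3.0]
gripper_width: 0.0615
grip_force: 30.0
```

Call:
{"op": "play_rows", "data": {"targets": "-1 4.1 0.75 0 0 0 0; -1 0 0 0 0 0 0; -1 0 0 0 0 0 0; -1 0 0 0 0 0 0"}}

```text
time: 30.5
eef_pos: [0.5364, 0.0624, 0.1778]
orientation: [[0.001, 1.0, -0.001], [1.0, -0.001, -0.0], [-0.0, -0.001, -1.0]]
wrist_force: [-0.2, -0.9, -2.4]
gripper_width: 0.0614
grip_force: 30.0
```

Call:
{"op": "play_rows", "data": {"targets": "-1 0.3 0.05 4 0 0 0; -1 0 0 4 0 0 0; -1 0 0 2.5 0 0 0; -1 0 0 0.9 0 0 0; -1 0 0 0.3 0 0 0"}}

```text
time: 31.0
eef_pos: [0.5372, 0.0654, 0.0613]
orientation: [[0.001, 1.0, -0.001], [1.0, -0.001, -0.0], [-0.0, -0.001, -1.0]]
wrist_force: [0.1, -0.4, -2.8]
gripper_width: 0.0615
grip_force: 30.0
```

Call:
{"op": "play_rows", "data": {"targets": "-1 0 0 0 0 0 0; -1 0 0 0 0 0 0; -1 0 0 0 0 0 0"}}

```text
time: 31.3
eef_pos: [0.5377, 0.0662, 0.0625]
orientation: [[0.0, 1.0, 0.002], [1.0, -0.0, 0.0], [0.0, 0.002, -1.0]]
wrist_force: [-0.6, -0.3, -2.0]
gripper_width: 0.0613
grip_force: 30.0
```

Call:
{"op": "play_rows", "data": {"targets": "-1 0 0 0.2 0 0 0; -1 0 0 0 0 0 0; 1 0 0 0 0 0 0; 1 0 0 0 0 0 0; 1 0 0 0 0 0 0"}}

```text
time: 31.8
eef_pos: [0.5372, 0.0663, 0.0595]
orientation: [[-0.0, 1.0, 0.0], [1.0, 0.0, 0.0], [0.0, 0.0, -1.0]]
wrist_force: [0.1, 0.5, -0.1]
gripper_width: 0.0822
grip_force: 0.0
```

Call:
{"op": "play_rows", "data": {"targets": "1 0 0 -4 0 0 0; 1 0 0 -4 0 0 0; 1 0 0 -3.8 0 0 0; 1 -3.5 0.2 0 0 0 0; 1 -4.2 0.25 0 0 0 0"}}

```text
time: 32.3
eef_pos: [0.5421, -0.0108, 0.1787]
orientation: [[-0.003, 1.0, 0.002], [1.0, 0.003, -0.0], [-0.0, 0.002, -1.0]]
wrist_force: [0.1, 0.2, -0.4]
gripper_width: 0.094
grip_force: 0.0
```

Call:
{"op": "play_rows", "data": {"targets": "1 -4.2 0.25 0 0 0 0; 1 -4.2 0.25 0 0 0 0; 1 -4.2 0.25 0 0 0 0; 1 -4.2 0.25 0 0 0 0; 1 -4.2 0.25 0 0 0 0"}}

```text
time: 32.8
eef_pos: [0.554, -0.2225, 0.1774]
orientation: [[-0.0, 1.0, -0.0], [1.0, 0.0, 0.0], [0.0, -0.0, -1.0]]
wrist_force: [0.5, -0.2, -0.1]
gripper_width: 0.0941
grip_force: 0.0
```

Call:
{"op": "play_rows", "data": {"targets": "1 -4.2 0.25 0 0 0 0; 1 -4.2 0.25 0 0 0 0; 1 -4.2 0.25 0 0 0 0; 1 -4.2 0.25 0 0 0 0; 1 0 0 0 0 0 0"}}

```text
time: 33.3
eef_pos: [0.563, -0.3931, 0.1761]
orientation: [[0.004, 1.0, -0.001], [1.0, -0.004, 0.0], [0.0, -0.001, -1.0]]
wrist_force: [0.3, 0.5, -1.4]
gripper_width: 0.094
grip_force: 0.0
```

Call:
{"op": "play_rows", "data": {"targets": "1 0 0 0 0 0 7.25; 1 0 0 0 0 0 7.25; 1 0 0 0 0 0 0; 1 0 0 0 0 0 0"}}

```text
time: 33.7
eef_pos: [0.5643, -0.3883, 0.1774]
orientation: [[0.246, 0.969, -0.0], [0.969, -0.246, 0.0], [0.0, -0.0, -1.0]]
wrist_force: [-0.1, 1.1, 0.3]
gripper_width: 0.0938
grip_force: 0.0
```

Call:
{"op": "play_rows", "data": {"targets": "1 -0.35 0.05 0 0 0 0; 1 0 0 5 0 0 0; 1 0 0 5 0 0 0; 1 0 0 2.5 0 0 0; 1 0 0 2.2 0 0 0"}}

```text
time: 34.2
eef_pos: [0.5633, -0.392, 0.0283]
orientation: [[0.248, 0.969, -0.002], [0.969, -0.248, 0.001], [0.001, -0.002, -1.0]]
wrist_force: [0.5, 0.1, 0.8]
gripper_width: 0.0941
grip_force: 0.0
```

Call:
{"op": "play_rows", "data": {"targets": "1 0 0 0 0 0 0; 1 0 0 0 0 0 0; -1 0 0 0 0 0 0; -1 0 0 0 0 0 0; -1 0 0 0 0 0 0"}}

```text
time: 34.7
eef_pos: [0.5642, -0.3925, 0.0315]
orientation: [[0.25, 0.968, 0.001], [0.968, -0.25, -0.001], [-0.001, 0.001, -1.0]]
wrist_force: [0.4, 0.6, 0.2]
gripper_width: 0.0733
grip_force: 0.0
```

Call:
{"op": "play_rows", "data": {"targets": "-1 0 0 0 0 0 0; -1 0 0 0 0 0 0; -1 0 0 0 0 0 0; -1 0 0 0 0 0 0"}}

```text
time: 35.1
eef_pos: [0.5639, -0.3924, 0.0309]
orientation: [[0.25, 0.968, 0.0], [0.968, -0.25, -0.0], [-0.0, 0.0, -1.0]]
wrist_force: [-1.5, 1.2, 5.1]
gripper_width: 0.0615
grip_force: 30.0
```

Call:
{"op": "play_rows", "data": {"targets": "-1 0 0 -3 0 0 0; -1 0 0 -4 0 0 0; -1 0 0 -4 0 0 0; -1 0 0 -3.8 0 0 -7.25; -1 0 0 0 0 0 -7.25"}}

```text
time: 35.6
eef_pos: [0.5652, -0.3933, 0.1843]
orientation: [[-0.005, 1.0, 0.006], [1.0, 0.005, -0.005], [-0.005, 0.006, -1.0]]
wrist_force: [0.2, -0.5, -3.1]
gripper_width: 0.0614
grip_force: 30.0
```

Call:
{"op": "play_rows", "data": {"targets": "-1 3 -0.27 0 0 0 0; -1 4 -0.27 0 0 0 0; -1 4 -0.27 0 0 0 0; -1 4 -0.27 0 0 0 0; -1 4 -0.27 0 0 0 0"}}

```text
time: 36.1
eef_pos: [0.5497, -0.2006, 0.1778]
orientation: [[0.0, 1.0, -0.001], [1.0, -0.0, 0.001], [0.001, -0.001, -1.0]]
wrist_force: [0.8, -0.3, -2.6]
gripper_width: 0.0618
grip_force: 30.0
```

Call:
{"op": "play_rows", "data": {"targets": "-1 4 -0.27 0 0 0 0; -1 4 -0.27 0 0 0 0; -1 4 -0.27 0 0 0 0; -1 4 -0.27 0 0 0 0; -1 3.4 -0.27 0 0 0 0"}}

```text
time: 36.6
eef_pos: [0.5362, -0.0064, 0.178]
orientation: [[-0.001, 1.0, -0.001], [1.0, 0.001, 0.0], [0.0, -0.001, -1.0]]
wrist_force: [0.7, -0.1, -3.0]
gripper_width: 0.0618
grip_force: 30.0
```

Call:
{"op": "play_rows", "data": {"targets": "-1 0 0 0 0 0 0; -1 0 0 0 0 0 0; -1 0 0 0 0 0 0"}}

```text
time: 36.9
eef_pos: [0.5368, -0.009, 0.1781]
orientation: [[0.001, 1.0, -0.001], [1.0, -0.001, -0.0], [-0.0, -0.001, -1.0]]
wrist_force: [1.0, 0.1, -3.3]
gripper_width: 0.0614
grip_force: 30.0
```

Run:
```python
from m import *
im,L=moulds()
for l in L:print(*l,at("top",l[1],.1))
print(manip.state()["eef_pos"])
```

```text
0.9 [221.7 207.2] [0.5421 0.2094 0.07  ] [0.5392 0.2053 0.1   ]
0.89 [222.4 232.3] [0.539 0.138 0.07 ] [0.536  0.1354 0.1   ]
0.62 [221.5 252. ] [0.5406 0.0823 0.07  ] [0.5375 0.0806 0.1   ]
[ 0.53682594 -0.00925267  0.17822451]
```

Call:
{"op": "play_rows", "data": {"targets": "-1 0 0.05 4 0 0 0; -1 0 0 4 0 0 0; -1 0 0 2.5 0 0 0; -1 0 0 0.9 0 0 0; -1 0 0 0.3 0 0 0"}}

```text
time: 37.5
eef_pos: [0.5373, -0.0088, 0.0611]
orientation: [[0.001, 1.0, -0.001], [1.0, -0.001, 0.0], [0.0, -0.001, -1.0]]
wrist_force: [0.5, -0.2, -2.9]
gripper_width: 0.0621
grip_force: 30.0
```

Call:
{"op": "play_rows", "data": {"targets": "-1 0 0 0 0 0 0; -1 0 0 0 0 0 0; -1 0 0 0.15 0 0 0; -1 0 0 0 0 0 0; -1 0 0 0 0 0 0"}}

```text
time: 38.0
eef_pos: [0.5379, -0.0084, 0.0608]
orientation: [[-0.0, 1.0, 0.002], [1.0, 0.0, -0.0], [-0.0, 0.002, -1.0]]
wrist_force: [1.2, -0.2, 4.2]
gripper_width: 0.0613
grip_force: 30.0
```

Call:
{"op": "play_rows", "data": {"targets": "1 0 0 0 0 0 0; 1 0 0 0 0 0 0; 1 0 0 0 0 0 0; 1 0 0 -4 0 0 0; 1 0 0 -4 0 0 0"}}

```text
time: 38.5
eef_pos: [0.5367, -0.0082, 0.1403]
orientation: [[-0.0, 1.0, -0.003], [1.0, 0.0, 0.0], [0.0, -0.003, -1.0]]
wrist_force: [0.5, 0.8, -0.0]
gripper_width: 0.094
grip_force: 0.0
```

Call:
{"op": "play_rows", "data": {"targets": "1 0 0 -3.8 0 0 0; 1 0 -3 0 0 0 -8.2; 1 0 0 0 0 0 -8.2; 1 0 0 0 0 0 -8.2; 1 0 0 0 0 0 -8.2"}}

```text
time: 39.0
eef_pos: [0.5072, -0.0083, 0.1781]
orientation: [[-0.547, 0.837, 0.0], [0.837, 0.547, 0.0], [-0.0, 0.0, -1.0]]
wrist_force: [0.1, -0.2, 0.2]
gripper_width: 0.0939
grip_force: 0.0
```

Call:
{"op": "play_rows", "data": {"targets": "1 0 0 0 0 0 -8.2; 1 0 0 0 0 0 -8.2; 1 0 0 0 0 0 -8.2; 1 0 0 0 0 0 -8.2; 1 0 0 0 0 0 -8.2"}}

```text
time: 39.5
eef_pos: [0.5073, -0.0083, 0.1779]
orientation: [[-0.962, 0.273, -0.0], [0.273, 0.962, 0.0], [0.0, -0.0, -1.0]]
wrist_force: [-0.3, -0.4, -1.3]
gripper_width: 0.094
grip_force: 0.0
```

Call:
{"op": "play_rows", "data": {"targets": "1 0 0 0 0 0 -8.2; 1 0 0 0 0 0 -8; 1 4 0 0 0 0 0; 1 0 0 0 0 0 0; 1 0 0 0 0 0 0"}}

```text
time: 40.0
eef_pos: [0.4674, -0.0083, 0.1784]
orientation: [[-1.0, 0.0, 0.001], [0.0, 1.0, -0.0], [-0.001, -0.0, -1.0]]
wrist_force: [0.5, 0.4, 0.8]
gripper_width: 0.0939
grip_force: 0.0
```

Run:
```python
from m import *
im,L=moulds()
for l in L:print(*l,at("top",l[1],.1))
b=manip.camera("scene")
for n in("tray_grip","lever_knob","tray_floor"):
  for c in("top","scene"):
    for d in manip.landmark_of(c,n)[:2]:print(n,c,round(d["p"],2),at(c,d["point"],{"tray_grip":.075,"lever_knob":.0785,"tray_floor":.03}[n]))
cv2.imwrite("pics/m3.png",np.hstack([cv2.resize(im[140:265,160:340],None,fx=2.2,fy=2.2),cv2.resize(b[170:295,190:370],None,fx=2.2,fy=2.2)]))
s=manip.state();print(s["eef_pos"],s["orientation"])
```

```text
0.93 [221.9 206.1] [0.5417 0.2125 0.07  ] [0.5387 0.2084 0.1   ]
0.67 [221.6 232. ] [0.5411 0.139  0.07  ] [0.5383 0.1362 0.1   ]
0.62 [218.7 256.9] [0.5482 0.0682 0.07  ] [0.5451 0.0669 0.1   ]
0.53 [215.7 283.8] [ 0.5556 -0.0085  0.07  ] [ 0.5522 -0.0081  0.1   ]
tray_grip top 0.83 [0.448 0.097 0.075]
tray_grip top 0.63 [ 0.6211 -0.0852  0.075 ]
tray_grip scene 0.75 [0.4313 0.1021 0.075 ]
lever_knob top 0.49 [ 0.5626 -0.0867  0.0785]
lever_knob top 0.44 [0.5375 0.1995 0.0785]
lever_knob scene 0.74 [ 0.5577 -0.0858  0.0785]
lever_knob scene 0.51 [0.6713 0.4571 0.0785]
tray_floor top 0.6 [0.543  0.0968 0.03  ]
tray_floor scene 0.6 [0.5378 0.1023 0.03  ]
[ 0.46749117 -0.00831014  0.17787045] [[-9.99999994e-01 -3.55703168e-05 -1.01599167e-04]
 [-3.55715117e-05  9.99999999e-01  1.17592733e-05]
 [ 1.01598748e-04  1.17628872e-05 -9.99999995e-01]]
```

View pics/m3.png

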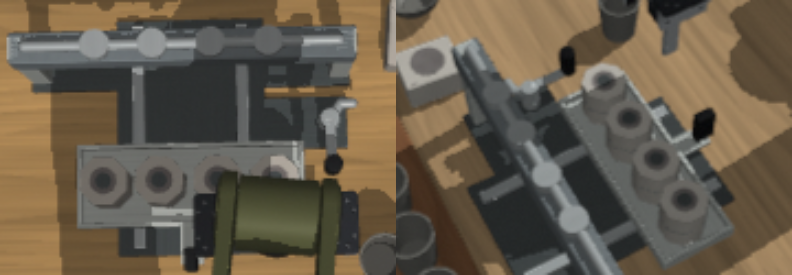

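Call:
{"op": "play_rows", "data": {"targets": "1 1.05 3.6 0 0 0 0; 1 1.05 3.6 0 0 0 0; 1 1.05 3.6 0 0 0 0; 1 0 0 4 0 0 0; 1 0 0 4 0 0 0"}}

```text
time: 40.95
eef_pos: [0.4362, 0.1008, 0.0977]
orientation: [[-1.0, -0.002, 0.003], [-0.002, 1.0, 0.0], [-0.003, 0.0, -1.0]]
wrist_force: [1.1, 0.4, -0.5]
gripper_width: 0.0941
grip_force: 0.0
```

Call:
{"op": "play_rows", "data": {"targets": "1 0 0 4 0 0 0; 1 0 0 0 0 0 0; -1 0 0 0 0 0 0; -1 0 0 0 0 0 0; -1 0 0 0 0 0 0"}}

```text
time: 41.45
eef_pos: [0.4369, 0.0998, 0.0597]
orientation: [[-1.0, 0.0, 0.003], [0.0, 1.0, 0.0], [-0.003, 0.0, -1.0]]
wrist_force: [-0.2, -0.2, -0.0]
gripper_width: 0.0734
grip_force: 0.0
```

Call:
{"op": "play_rows", "data": {"targets": "-1 0 0 0 0 0 0; -1 0 0 0 0 0 0; -1 0 0 0 0 0 0; -1 0 0 0 0 0 0; -1 0 0 0 0 0 0"}}

```text
time: 41.95
eef_pos: [0.4358, 0.0997, 0.058]
orientation: [[-1.0, -0.0, -0.0], [-0.0, 1.0, -0.0], [0.0, -0.0, -1.0]]
wrist_force: [0.1, 0.4, 0.2]
gripper_width: 0.0331
grip_force: 0.0
```

Call:
{"op": "play_rows", "data": {"targets": "-1 0 0 0 0 0 0; -1 0 0 0 0 0 0; -1 0 0 0 0 0 0; -1 0 0 0 0 0 0"}}

```text
time: 42.35
eef_pos: [0.4358, 0.0996, 0.0579]
orientation: [[-1.0, -0.0, -0.0], [-0.0, 1.0, -0.0], [0.0, -0.0, -1.0]]
wrist_force: [0.3, -1.3, -0.2]
gripper_width: 0.0156
grip_force: 30.0
```

Call:
{"op": "play_rows", "data": {"targets": "-1 -0.4 0 0 0 0 0; -1 -0.8 0 0 0 0 0; -1 -1.2 0 0 0 0 0; -1 -1.2 0 0 0 0 0; -1 -1.2 0 0 0 0 0"}}

```text
time: 42.85
eef_pos: [0.4846, 0.0998, 0.0579]
orientation: [[-1.0, -0.0, -0.0], [-0.0, 1.0, 0.0], [0.0, 0.0, -1.0]]
wrist_force: [-3.1, 1.2, 3.6]
gripper_width: 0.0158
grip_force: 30.0
```

Call:
{"op": "play_rows", "data": {"targets": "-1 -1.2 0 0 0 0 0; -1 -1.2 0 0 0 0 0; -1 -1.2 0 0 0 0 0; -1 -1.2 0 0 0 0 0; -1 -1.2 0 0 0 0 0"}}

```text
time: 43.35
eef_pos: [0.5447, 0.1, 0.0579]
orientation: [[-1.0, -0.0, -0.0], [-0.0, 1.0, 0.001], [0.0, 0.001, -1.0]]
wrist_force: [-2.0, 2.5, 3.2]
gripper_width: 0.0157
grip_force: 30.0
```

Call:
{"op": "play_rows", "data": {"targets": "-1 -1.2 0 0 0 0 0; -1 -1.2 0 0 0 0 0; -1 -1.2 0 0 0 0 0; -1 -1 0 0 0 0 0; -1 -0.5 0 0 0 0 0"}}

```text
time: 43.85
eef_pos: [0.5944, 0.1002, 0.0578]
orientation: [[-1.0, -0.0, -0.003], [-0.0, 1.0, 0.001], [0.003, 0.001, -1.0]]
wrist_force: [-24.1, 3.6, 16.7]
gripper_width: 0.0159
grip_force: 30.0
```

Call:
{"op": "play_rows", "data": {"targets": "-1 -0.3 0 0 0 0 0; -1 0 0 0 0 0 0; -1 0 0 0 0 0 0"}}

```text
time: 44.15
eef_pos: [0.5959, 0.1002, 0.0576]
orientation: [[-1.0, -0.0, -0.006], [-0.0, 1.0, 0.0], [0.006, 0.0, -1.0]]
wrist_force: [-19.1, 2.8, 11.7]
gripper_width: 0.0161
grip_force: 30.0
```

Call:
{"op": "play_rows", "data": {"targets": "1 0 0 0 0 0 0; 1 0 0 0 0 0 0; 1 0 0 0 0 0 0; 1 0 0 0 0 0 0; 1 0 0 -4 0 0 0"}}

```text
time: 44.65
eef_pos: [0.5955, 0.0993, 0.0937]
orientation: [[-1.0, 0.0, -0.008], [0.0, 1.0, -0.001], [0.008, -0.001, -1.0]]
wrist_force: [-0.0, -0.1, 0.8]
gripper_width: 0.0526
grip_force: 0.0
```

Call:
{"op": "play_rows", "data": {"targets": "1 0 0 -4 0 0 0; 1 0 0 -4 0 0 0; 1 1 -4.5 0 0 0 0; 1 1 -4.5 0 0 0 0; 1 1 -4.5 0 0 0 0"}}

```text
time: 45.15
eef_pos: [0.5674, -0.0366, 0.1782]
orientation: [[-1.0, -0.001, 0.001], [-0.001, 1.0, -0.0], [-0.001, -0.0, -1.0]]
wrist_force: [0.5, -0.0, 0.2]
gripper_width: 0.0918
grip_force: 0.0
```

Call:
{"op": "play_rows", "data": {"targets": "1 1 -4.5 0 0 0 0; 1 0 0 0 0 0 8.2; 1 0 0 0 0 0 8.2; 1 0 0 0 0 0 8.2; 1 0 0 0 0 0 8.2"}}

```text
time: 45.65
eef_pos: [0.5579, -0.0805, 0.178]
orientation: [[-0.837, 0.547, 0.0], [0.547, 0.837, -0.0], [-0.0, 0.0, -1.0]]
wrist_force: [0.6, 0.3, -0.3]
gripper_width: 0.094
grip_force: 0.0
```

Call:
{"op": "play_rows", "data": {"targets": "1 0 0 0 0 0 8.2; 1 0 0 0 0 0 8.2; 1 0 0 0 0 0 8.2; 1 0 0 0 0 0 8.2; 1 0 0 0 0 0 8.2"}}

```text
time: 46.15
eef_pos: [0.5579, -0.0804, 0.178]
orientation: [[-0.273, 0.962, 0.0], [0.962, 0.273, -0.0], [-0.0, 0.0, -1.0]]
wrist_force: [0.3, -0.1, -0.1]
gripper_width: 0.0944
grip_force: 0.0
```

Call:
{"op": "play_rows", "data": {"targets": "1 0 0 0 0 0 8.2; 1 0 0 0 0 0 8; 1 0 0 0 0 0 0; 1 0 0 0 0 0 0"}}

```text
time: 46.55
eef_pos: [0.5579, -0.0803, 0.178]
orientation: [[-0.004, 1.0, 0.0], [1.0, 0.004, -0.0], [-0.0, 0.0, -1.0]]
wrist_force: [0.0, 1.3, -0.4]
gripper_width: 0.094
grip_force: 0.0
```

Run:
```python
from m import *
b=manip.camera("scene")
cv2.imwrite("pics/m4.png",cv2.resize(b[170:340,190:390],None,fx=3.5,fy=3.5,interpolation=cv2.INTER_CUBIC))
for d in manip.landmark_of("scene","tray_grip"):print(round(d["p"],2),at("scene",d["point"],.075))
s=manip.state();print(s["eef_pos"])
```

```text
0.75 [0.5893 0.1026 0.075 ]
[ 0.557857   -0.08033746  0.17796622]
```

View pics/m4.png

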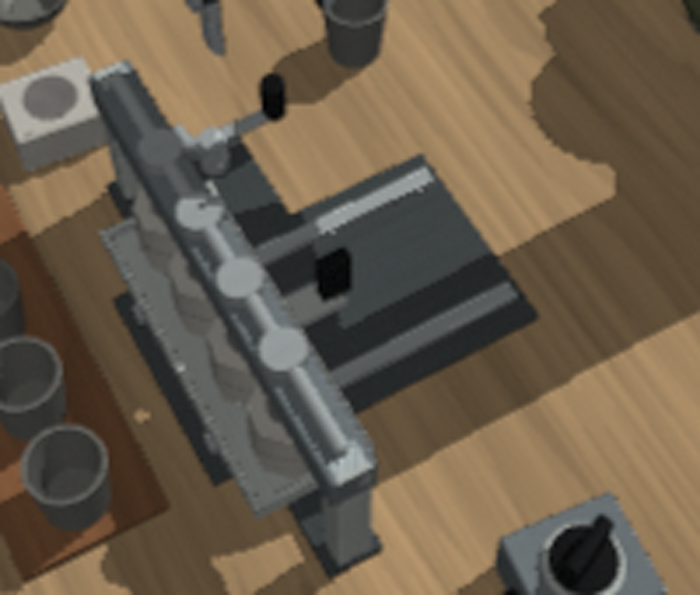

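Call:
{"op": "play_rows", "data": {"targets": "1 -0.3 -0.1 4 0 0 0; 1 0 0 4 0 0 0; 1 0 0 3.6 0 0 0; 1 0 0 0 0 0 0; -1 0 0 0 0 0 0"}}

```text
time: 47.15
eef_pos: [0.5572, -0.0834, 0.0629]
orientation: [[-0.001, 1.0, 0.0], [1.0, 0.001, -0.0], [-0.0, 0.0, -1.0]]
wrist_force: [0.4, 0.6, 1.1]
gripper_width: 0.0891
grip_force: 0.0
```

Call:
{"op": "play_rows", "data": {"targets": "-1 0 0 0 0 0 0; -1 0 0 0 0 0 0; -1 0 0 0 0 0 0; -1 0 0 0 0 0 0; -1 0 0 0 0 0 0"}}

```text
time: 47.65
eef_pos: [0.5569, -0.0833, 0.0623]
orientation: [[-0.0, 1.0, 0.0], [1.0, 0.0, -0.0], [-0.0, 0.0, -1.0]]
wrist_force: [0.2, -0.2, 0.2]
gripper_width: 0.0495
grip_force: 0.0
```

Call:
{"op": "play_rows", "data": {"targets": "-1 0 0 0 0 0 0; -1 0 0 0 0 0 0; -1 0 0 0 0 0 0; -1 0 0 0 0 0 0; -1 0 0 0 0 0 0"}}

```text
time: 48.15
eef_pos: [0.5571, -0.0833, 0.0619]
orientation: [[-0.0, 1.0, 0.001], [1.0, 0.0, -0.0], [-0.0, 0.001, -1.0]]
wrist_force: [5.1, -0.2, -3.6]
gripper_width: 0.0232
grip_force: 30.0
```

Call:
{"op": "play_rows", "data": {"targets": "-1 -0.93 0.07 0 0 0 -8.2; -1 -0.93 0.07 0 0 0 -8.2; -1 -0.93 0.07 0 0 0 -8.2; -1 -0.93 0.07 0 0 0 -8.2; -1 -0.93 0.07 0 0 0 -8.2"}}

```text
time: 48.65
eef_pos: [0.5724, -0.1265, 0.0619]
orientation: [[-0.66, 0.751, -0.002], [0.751, 0.66, 0.0], [0.001, -0.001, -1.0]]
wrist_force: [-3.7, 0.3, 2.1]
gripper_width: 0.0235
grip_force: 30.0
```

Call:
{"op": "play_rows", "data": {"targets": "-1 -0.93 0.07 0 0 0 -8.2; -1 -0.93 0.07 0 0 0 -8.2; -1 -0.93 0.07 0 0 0 -8.2; -1 -0.93 0.07 0 0 0 -8.2; -1 -0.93 0.07 0 0 0 -8.2"}}

```text
time: 49.15
eef_pos: [0.6127, -0.1489, 0.062]
orientation: [[-0.991, 0.134, -0.002], [0.134, 0.991, -0.001], [0.002, -0.001, -1.0]]
wrist_force: [-4.8, -3.4, 3.5]
gripper_width: 0.0235
grip_force: 30.0
```

Call:
{"op": "play_rows", "data": {"targets": "-1 -0.93 0.07 0 0 0 -8; -1 0 0 0 0 0 0; -1 0 0 0 0 0 0; -1 0 0 0 0 0 0"}}

```text
time: 49.55
eef_pos: [0.6212, -0.1495, 0.0618]
orientation: [[-1.0, -0.0, -0.003], [-0.0, 1.0, -0.001], [0.003, -0.001, -1.0]]
wrist_force: [-8.6, -7.1, 3.5]
gripper_width: 0.0233
grip_force: 30.0
```

Call:
{"op": "play_rows", "data": {"targets": "1 0 0 0 0 0 0; 1 0 0 0 0 0 0; 1 0 0 0 0 0 0; 1 0 0 0 0 0 0; 1 0 0 -4 0 0 0"}}

```text
time: 50.05
eef_pos: [0.6201, -0.1474, 0.0974]
orientation: [[-1.0, -0.0, -0.009], [-0.0, 1.0, 0.003], [0.009, 0.003, -1.0]]
wrist_force: [-0.4, -1.0, 0.3]
gripper_width: 0.0598
grip_force: 0.0
```

Call:
{"op": "play_rows", "data": {"targets": "1 0 0 -4.5 0 0 0; 1 0 0 -4.5 0 0 0; 1 4 0 0 0 0 0; 1 4 4 0 0 0 8.5; 1 0 0 0 0 0 8.5"}}

```text
time: 50.55
eef_pos: [0.5435, -0.1102, 0.1915]
orientation: [[-0.955, 0.297, -0.003], [0.297, 0.955, 0.001], [0.003, 0.0, -1.0]]
wrist_force: [-0.1, -0.4, 0.1]
gripper_width: 0.0937
grip_force: 0.0
```

Call:
{"op": "play_rows", "data": {"targets": "1 0 0 0 0 0 8.5; 1 0 0 0 0 0 8.5; 1 0 0 0 0 0 8.5; 1 0 0 0 0 0 8.5; 1 0 0 0 0 0 8.5"}}

```text
time: 51.05
eef_pos: [0.5472, -0.1128, 0.192]
orientation: [[-0.502, 0.865, 0.0], [0.865, 0.502, 0.0], [0.0, 0.0, -1.0]]
wrist_force: [-0.8, -0.8, -0.2]
gripper_width: 0.0937
grip_force: 0.0
```

Call:
{"op": "play_rows", "data": {"targets": "1 0 0 0 0 0 8.5; 1 0 0 0 0 0 8.5; 1 0 0 0 0 0 8.5; 1 0 0 0 0 0 5; 1 0 0 0 0 0 0"}}

```text
time: 51.55
eef_pos: [0.5472, -0.1128, 0.192]
orientation: [[0.001, 1.0, 0.0], [1.0, -0.001, 0.0], [0.0, 0.0, -1.0]]
wrist_force: [-0.3, 0.6, -0.6]
gripper_width: 0.0944
grip_force: 0.0
```

Run:
```python
from m import *
im=manip.camera("top");b=manip.camera("scene")
a=cv2.convertScaleAbs(im,alpha=3,beta=-20);c=cv2.convertScaleAbs(b,alpha=3,beta=-20)
p=np.hstack([cv2.resize(a[196:238,112:154],(390,390),interpolation=cv2.INTER_CUBIC),cv2.resize(c[306:348,335:377],(390,390),interpolation=cv2.INTER_CUBIC)])
q=cv2.resize(b[165:245,200:360],(780,205*2)[:2],interpolation=cv2.INTER_CUBIC)[:205]
cv2.imwrite("pics/s2.png",np.vstack([p,q]))
for n,z in(("lever_knob",.0785),("tray_grip",.075),("selector_grip",.091)):
  for cm in("top","scene"):
    for d in manip.landmark_of(cm,n)[:2]:print(n,cm,round(d["p"],2),np.round(d["point"],1),at(cm,d["point"],z))
s=manip.state();print(s["eef_pos"],s["orientation"][0],s["qpos"])
```

```text
lever_knob top 0.21 [168.7 283.8] [ 0.6894 -0.0108  0.0785]
lever_knob scene 0.6 [191.3 242.3] [ 0.6185 -0.1438  0.0785]
tray_grip top 0.74 [198.5 244.6] [0.6061 0.1022 0.075 ]
tray_grip scene 0.58 [245.2 287.9] [0.5876 0.1032 0.075 ]
selector_grip top 0.77 [216.2 132.1] [0.5593 0.4176 0.091 ]
selector_grip scene 0.69 [325.2 357.4] [0.5521 0.4129 0.091 ]
[ 0.54715542 -0.1129139   0.19194047] [-9.02749011e-04  9.99999593e-01 -1.11147759e-07] [-1.54159447e+01  1.89182966e+01  8.67055873e+01 -9.15337143e-04
  7.43758796e+01 -1.54674219e+01]
```

View pics/s2.png

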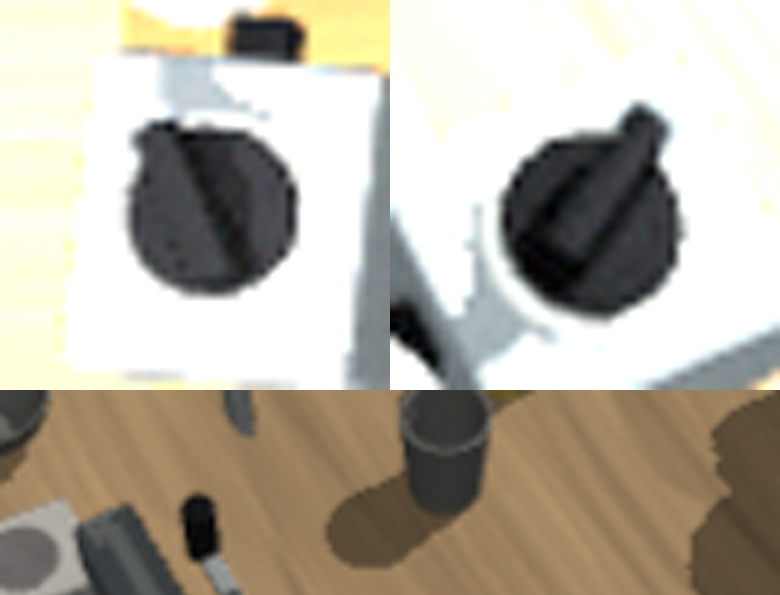

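Run:
```python
from h import *
k=390/42
S=lambda x,y:(306+(y+.5)/k-.5,335+(x-390+.5)/k-.5)
T=lambda x,y:(196+(y+.5)/k-.5,112+(x+.5)/k-.5)
def ang(c,a,b,z):
    p,q=at(c,a,z),at(c,b,z);d=q-p;print(c,p,q,np.degrees(np.arctan2(d[1],d[0])).round(1),np.linalg.norm(d).round(4))
ang("top",T(230,275),T(178,125),.103)
ang("top",T(245,270),T(195,135),.08)
ang("scene",S(585,250),S(662,140),.103);ang("scene",S(545,235),S(635,105),.103)
print("disc",at("top",T(213,210),.073),at("scene",S(590,225),.073))
```

```text
top [0.5327 0.4021 0.103 ] [0.5782 0.4183 0.103 ] 19.6 0.0483
top [0.5364 0.4039 0.08  ] [0.578  0.4196 0.08  ] 20.7 0.0445
scene [0.571  0.4297 0.103 ] [0.5343 0.4138 0.103 ] -156.6 0.04
scene [0.5782 0.4208 0.103 ] [0.5351 0.4016 0.103 ] -156.0 0.0472
disc [0.5556 0.4158 0.073 ] [0.5564 0.417  0.073 ]
```

Call:
{"op": "play_rows", "data": {"targets": "0.2 4.07 0.07 0 0 0 0; 0.2 4.07 0.07 0 0 0 0; 0.2 4.07 0.07 0 0 0 0; 0.2 4.07 0.07 0 0 0 0; 0.2 4.07 0.07 0 0 0 0"}}

```text
time: 52.45
eef_pos: [0.5505, 0.0922, 0.1921]
orientation: [[-0.001, 1.0, 0.0], [1.0, 0.001, 0.0], [0.0, 0.0, -1.0]]
wrist_force: [0.9, -0.4, -0.0]
gripper_width: 0.0586
grip_force: 0.0
```

Call:
{"op": "play_rows", "data": {"targets": "0.2 4.07 0.07 0 0 0 0; 0.2 4.07 0.07 0 0 0 0; 0.2 4.07 0.07 0 0 0 0; 0.2 4.07 0.07 0 0 0 0; 0.2 4.07 0.07 0 0 0 0"}}

```text
time: 52.95
eef_pos: [0.5539, 0.2958, 0.192]
orientation: [[-0.001, 1.0, 0.0], [1.0, 0.001, 0.0], [0.0, 0.0, -1.0]]
wrist_force: [0.3, -0.6, 0.1]
gripper_width: 0.0567
grip_force: 0.0
```

Call:
{"op": "play_rows", "data": {"targets": "0.2 4.07 0.07 0 0 0 0; 0.2 4.07 0.07 0 0 0 0; 0.2 4.07 0.07 0 0 0 0; 0.2 0 0 0 0 0 8.5; 0.2 0 0 0 0 0 8.5"}}

```text
time: 53.45
eef_pos: [0.5557, 0.4174, 0.1911]
orientation: [[0.296, 0.955, -0.001], [0.955, -0.296, -0.001], [-0.001, -0.001, -1.0]]
wrist_force: [0.8, -1.0, -0.6]
gripper_width: 0.0563
grip_force: 0.0
```

Call:
{"op": "play_rows", "data": {"targets": "0.2 0 0 0 0 0 8.5; 0.2 0 0 0 0 0 8.5; 0.2 0 0 0 0 0 8.5; 0.2 0 0 0 0 0 8.5; 0.2 0 0 0 0 0 8.5"}}

```text
time: 53.95
eef_pos: [0.5562, 0.4162, 0.1918]
orientation: [[0.864, 0.503, -0.0], [0.503, -0.864, -0.0], [-0.0, -0.0, -1.0]]
wrist_force: [0.4, -0.3, -0.1]
gripper_width: 0.0564
grip_force: 0.0
```

Call:
{"op": "play_rows", "data": {"targets": "0.2 0 0 0 0 0 8.5; 0.2 0 0 0 0 0 0; 0.2 0 0 0 0 0 0; 0.2 0 0 0 0 0 0"}}

```text
time: 54.35
eef_pos: [0.5562, 0.4162, 0.1919]
orientation: [[0.926, 0.378, -0.0], [0.378, -0.926, -0.0], [-0.0, 0.0, -1.0]]
wrist_force: [0.7, -0.6, 0.9]
gripper_width: 0.0562
grip_force: 0.0
```

Call:
{"op": "play_rows", "data": {"targets": "0.2 0 0 4 0 0 0; 0.2 0 0 4 0 0 0; 0.2 0 0 3.2 0 0 0; 0.2 0 0 0 0 0 0; -1 0 0 0 0 0 0"}}

```text
time: 54.85
eef_pos: [0.5565, 0.4163, 0.081]
orientation: [[0.927, 0.376, 0.0], [0.376, -0.927, 0.0], [0.0, 0.0, -1.0]]
wrist_force: [-0.5, -0.2, 1.0]
gripper_width: 0.0518
grip_force: 0.0
```

Call:
{"op": "play_rows", "data": {"targets": "-1 0 0 0 0 0 0; -1 0 0 0 0 0 0; -1 0 0 0 0 0 0; -1 0 0 0 0 0 0; -1 0 0 0 0 0 0"}}

```text
time: 55.35
eef_pos: [0.5559, 0.4175, 0.0806]
orientation: [[0.927, 0.375, 0.0], [0.375, -0.927, 0.003], [0.001, -0.002, -1.0]]
wrist_force: [-1.1, 2.2, 3.0]
gripper_width: 0.0138
grip_force: 29.9
```

Call:
{"op": "play_rows", "data": {"targets": "-1 0 0 0 0 0 0; -1 0 0 0 0 0 0; -1 0 0 0 0 0 0"}}

```text
time: 55.65
eef_pos: [0.5559, 0.4174, 0.0806]
orientation: [[0.927, 0.375, 0.0], [0.375, -0.927, 0.002], [0.001, -0.002, -1.0]]
wrist_force: [-2.3, 6.6, 1.7]
gripper_width: 0.0139
grip_force: 29.9
```

```bash
python3 -c "
from h import *
s=manip.state();print(s['wrist_torque'],s['qpos'],s['joint_torque'],np.degrees(np.arctan2(s['orientation'][1][0],s['orientation'][0][0])))"
```

```text
[1.16851493 0.52441492 0.139088  ] [3.38510632e+01 4.20671848e+01 6.70053894e+01 8.90431296e-02
 7.08377838e+01 1.01769760e+02] [ -4.48745593 -73.22548628 -32.65127063  -1.51163198   0.40431591
   0.11420084] 22.05207905521753
```

Call:
{"op": "play_rows", "data": {"targets": "-1 0 0 0 0 0 -6; -1 0 0 0 0 0 -6; -1 0 0 0 0 0 -6; -1 0 0 0 0 0 -6; -1 0 0 0 0 0 -6"}}

```text
time: 56.15
eef_pos: [0.5558, 0.4178, 0.0806]
orientation: [[0.612, 0.791, 0.0], [0.791, -0.612, 0.003], [0.002, -0.001, -1.0]]
wrist_force: [-3.2, 9.0, 1.1]
gripper_width: 0.0133
grip_force: 30.0
```

```bash
cat > t.py <<'E'
from h import *
s=manip.state();print(np.round(s['wrist_force'],1),np.round(s['wrist_torque'],2),np.degrees(np.arctan2(s['orientation'][1][0],s['orientation'][0][0])).round(1),s['qpos'][5],s['gripper_width'],s['eef_pos'])
E
python3 t.py
```

```text
[-3.2  9.   1.1] [ 1.73  0.69 -0.03] 52.3 71.52908307763737 0.013329199471375452 [0.55577389 0.41779539 0.08060043]
```

Call:
{"op": "play_rows", "data": {"targets": "-1 0 0 0 0 0 -6; -1 0 0 0 0 0 -6; -1 0 0 0 0 0 -3; -1 0 0 0 0 0 0"}}

```text
time: 56.55
eef_pos: [0.5556, 0.4179, 0.0806]
orientation: [[0.388, 0.922, 0.0], [0.922, -0.388, 0.003], [0.003, -0.001, -1.0]]
wrist_force: [-1.6, 9.1, 2.3]
gripper_width: 0.0136
grip_force: 30.0
```

```bash
python3 t.py
```

```text
[-1.6  9.1  2.3] [1.75 0.79 0.02] 67.2 56.6602468002383 0.013567278360055578 [0.55560353 0.41790232 0.08059394]
```

Call:
{"op": "play_rows", "data": {"targets": "-1 0 0 0 0 0 -5; -1 0 0 0 0 0 -5; -1 0 0 0 0 0 -5; -1 0 0 0 0 0 0"}}

```text
time: 56.95
eef_pos: [0.5554, 0.4179, 0.0806]
orientation: [[0.135, 0.991, -0.0], [0.991, -0.135, 0.003], [0.003, -0.001, -1.0]]
wrist_force: [-5.4, 8.6, 2.1]
gripper_width: 0.0138
grip_force: 30.0
```

```bash
python3 t.py
```

```text
[-5.4  8.6  2.1] [1.7  1.03 0.21] 82.3 41.58672686832027 0.013845966632204292 [0.55544029 0.41794636 0.08058261]
```

Call:
{"op": "play_rows", "data": {"targets": "-1 0 0 0 0 0 -5; -1 0 0 0 0 0 -5; -1 0 0 0 0 0 -5; -1 0 0 0 0 0 0"}}

```text
time: 57.35
eef_pos: [0.5552, 0.418, 0.0806]
orientation: [[-0.126, 0.992, -0.001], [0.992, 0.126, 0.003], [0.003, -0.0, -1.0]]
wrist_force: [-6.0, 9.0, 2.8]
gripper_width: 0.0138
grip_force: 30.0
```

```bash
python3 t.py
```

```text
[-6.   9.   2.8] [1.68 1.27 0.08] 97.2 26.594983945665934 0.013786740506232523 [0.5552346  0.4179603  0.08058301]
```

Call:
{"op": "play_rows", "data": {"targets": "-1 0 0 0 0 0 -5; -1 0 0 0 0 0 -5; -1 0 0 0 0 0 -5; -1 0 0 0 0 0 0"}}

```text
time: 57.75
eef_pos: [0.5551, 0.4179, 0.0806]
orientation: [[-0.379, 0.926, -0.001], [0.925, 0.379, 0.002], [0.003, -0.0, -1.0]]
wrist_force: [-6.8, 7.8, 4.1]
gripper_width: 0.0141
grip_force: 30.0
```

```bash
python3 t.py
```

```text
[-6.8  7.8  4.1] [1.69 1.5  0.19] 112.3 11.587366890475142 0.014052669942186936 [0.5550952  0.4178871  0.08055375]
```

Call:
{"op": "play_rows", "data": {"targets": "-1 0 0 0 0 0 -5; -1 0 0 0 0 0 -5; -1 0 0 0 0 0 -5; -1 0 0 0 0 0 0"}}

```text
time: 58.15
eef_pos: [0.5549, 0.4178, 0.0806]
orientation: [[-0.605, 0.796, -0.002], [0.796, 0.605, 0.002], [0.003, 0.0, -1.0]]
wrist_force: [-8.9, 7.1, 4.4]
gripper_width: 0.014
grip_force: 30.0
```

```bash
python3 t.py
```

```text
[-8.9  7.1  4.4] [1.49 1.8  0.07] 127.2 -3.4062335349381803 0.013985253606959866 [0.55491125 0.41784628 0.08055945]
```

Call:
{"op": "play_rows", "data": {"targets": "-1 0 0 0 0 0 -5; -1 0 0 0 0 0 -5; -1 0 0 0 0 0 -5; -1 0 0 0 0 0 0"}}

```text
time: 58.55
eef_pos: [0.5548, 0.4177, 0.0805]
orientation: [[-0.791, 0.612, -0.002], [0.612, 0.791, 0.002], [0.003, 0.0, -1.0]]
wrist_force: [-9.3, 6.4, 4.6]
gripper_width: 0.0136
grip_force: 30.0
```

```bash
python3 t.py
```

```text
[-9.3  6.4  4.6] [1.28 1.96 0.16] 142.3 -18.412533052565095 0.013621355361358951 [0.55480845 0.41769937 0.08052234]
```

Call:
{"op": "play_rows", "data": {"targets": "-1 0 0 0 0 0 -5; -1 0 0 0 0 0 -5; -1 0 0 0 0 0 -5; -1 0 0 0 0 0 0"}}

```text
time: 58.95
eef_pos: [0.5547, 0.4176, 0.0806]
orientation: [[-0.922, 0.387, -0.002], [0.387, 0.922, 0.002], [0.003, 0.001, -1.0]]
wrist_force: [-10.5, 5.0, 5.3]
gripper_width: 0.0139
grip_force: 30.0
```

```bash
python3 t.py
```

```text
[-10.5   5.    5.3] [1.13 2.16 0.12] 157.3 -33.40908117418908 0.013857748198218608 [0.55469429 0.41758646 0.08055064]
```

Call:
{"op": "play_rows", "data": {"targets": "-1 0 0 0 0 0 -5; -1 0 0 0 0 0 -5; -1 0 0 0 0 0 -5; -1 0 0 0 0 0 0"}}

```text
time: 59.35
eef_pos: [0.5547, 0.4174, 0.0805]
orientation: [[-0.991, 0.135, -0.002], [0.135, 0.991, 0.001], [0.003, 0.001, -1.0]]
wrist_force: [-10.9, 3.8, 5.6]
gripper_width: 0.014
grip_force: 30.0
```

```bash
python3 t.py
```

```text
[-10.9   3.8   5.6] [0.93 2.26 0.15] 172.3 -48.41396095513404 0.014005177928970092 [0.55468564 0.4173913  0.08049446]
```

Call:
{"op": "play_rows", "data": {"targets": "-1 0 0 0 0 0 -5; -1 0 0 0 0 0 -5; -1 0 0 0 0 0 -5; -1 0 0 0 0 0 0"}}

```text
time: 59.75
eef_pos: [0.5556, 0.4173, 0.0806]
orientation: [[-0.992, -0.125, -0.001], [-0.125, 0.992, 0.002], [0.0, 0.002, -1.0]]
wrist_force: [-5.0, 6.5, 3.1]
gripper_width: 0.0155
grip_force: 33.2
```

```bash
python3 t.py
```

```text
[-5.   6.5  3.1] [ 1.1   1.   -0.76] -172.8 -63.35949470554227 0.015505063257026797 [0.55558181 0.41729721 0.08057658]
```

Call:
{"op": "play_rows", "data": {"targets": "-1 0 0 0 0 0 -5; -1 0 0 0 0 0 -5; -1 0 0 0 0 0 -5; -1 0 0 0 0 0 0"}}

```text
time: 60.15
eef_pos: [0.5574, 0.4171, 0.0806]
orientation: [[-0.927, -0.376, 0.003], [-0.376, 0.927, 0.003], [-0.004, 0.002, -1.0]]
wrist_force: [8.8, 7.5, -3.8]
gripper_width: 0.0201
grip_force: 42.8
```

```bash
python3 t.py
```

```text
[ 8.8  7.5 -3.8] [ 1.52 -1.51 -1.2 ] -157.9 -78.32824128392647 0.02006079015643185 [0.55736857 0.41714046 0.08061731]
```

Call:
{"op": "play_rows", "data": {"targets": "-1 0 0 0 0 0 6; -1 0 0 0 0 0 6; -1 0 0 0 0 0 6; -1 0 0 0 0 0 6; -1 0 0 0 0 0 6"}}

```text
time: 60.65
eef_pos: [0.5559, 0.4172, 0.0806]
orientation: [[-0.99, 0.143, 0.0], [0.143, 0.99, 0.002], [0.0, 0.002, -1.0]]
wrist_force: [-2.6, 2.9, 2.1]
gripper_width: 0.0138
grip_force: 30.2
```

```bash
python3 t.py
```

```text
[-2.6  2.9  2.1] [0.95 0.76 0.5 ] 171.8 -47.987479300887436 0.013829328833927282 [0.55586825 0.41717041 0.08063953]
```

Call:
{"op": "play_rows", "data": {"targets": "-1 0 0 0 0 0 6; -1 0 0 0 0 0 6; -1 0 0 0 0 0 6; -1 0 0 0 0 0 6; -1 0 0 0 0 0 6"}}

```text
time: 61.15
eef_pos: [0.5558, 0.4169, 0.0806]
orientation: [[-0.786, 0.618, -0.0], [0.618, 0.786, 0.001], [0.001, 0.001, -1.0]]
wrist_force: [-0.8, 0.9, 2.5]
gripper_width: 0.0136
grip_force: 30.2
```

Call:
{"op": "play_rows", "data": {"targets": "-1 0 0 0 0 0 6; -1 0 0 0 0 0 6; -1 0 0 0 0 0 6; -1 0 0 0 0 0 6; -1 0 0 0 0 0 6"}}

```text
time: 61.65
eef_pos: [0.5555, 0.4166, 0.0806]
orientation: [[-0.371, 0.929, -0.001], [0.929, 0.371, 0.0], [0.001, -0.001, -1.0]]
wrist_force: [-6.1, -0.0, 3.5]
gripper_width: 0.0135
grip_force: 30.2
```

Call:
{"op": "play_rows", "data": {"targets": "-1 0 0 0 0 0 6; -1 0 0 0 0 0 6; -1 0 0 0 0 0 6; -1 0 0 0 0 0 6; -1 0 0 0 0 0 6"}}

```text
time: 62.15
eef_pos: [0.5552, 0.4166, 0.0806]
orientation: [[0.143, 0.99, -0.002], [0.99, -0.143, 0.0], [-0.0, -0.002, -1.0]]
wrist_force: [-8.6, -1.3, 6.2]
gripper_width: 0.0139
grip_force: 30.2
```

```bash
python3 t.py
```

```text
[-8.6 -1.3  6.2] [-0.11  1.8   0.46] 81.8 42.01069138125475 0.013933522082886838 [0.55522306 0.41659718 0.08059438]
```

Call:
{"op": "play_rows", "data": {"targets": "-1 0 0 0 0 0 6; -1 0 0 0 0 0 6; -1 0 0 0 0 0 6; -1 0 0 0 0 0 6; -1 0 0 0 0 0 5.8"}}

```text
time: 62.65
eef_pos: [0.5549, 0.4168, 0.0806]
orientation: [[0.616, 0.788, -0.002], [0.788, -0.616, 0.0], [-0.001, -0.002, -1.0]]
wrist_force: [-10.8, -2.2, 7.5]
gripper_width: 0.0138
grip_force: 30.2
```

Call:
{"op": "play_rows", "data": {"targets": "-1 0 0 0 0 0 0; -1 0 0 0 0 0 0; 0.2 0 0 0 0 0 0; 0.2 0 0 0 0 0 0; 0.2 0 0 0 0 0 0"}}

```text
time: 63.15
eef_pos: [0.5564, 0.4161, 0.0799]
orientation: [[0.613, 0.79, 0.0], [0.79, -0.613, -0.0], [0.0, 0.0, -1.0]]
wrist_force: [0.1, -0.4, -0.3]
gripper_width: 0.0343
grip_force: 0.0
```

Call:
{"op": "play_rows", "data": {"targets": "0.2 0 0 0 0 0 0; 0.2 0 0 0 0 0 0; 0.2 0 0 -3 0 0 0; 0.2 0 0 -4 0 0 0; 0.2 0 0 -5 0 0 0"}}

```text
time: 63.65
eef_pos: [0.5556, 0.4157, 0.1998]
orientation: [[0.613, 0.79, -0.003], [0.79, -0.613, -0.002], [-0.003, -0.001, -1.0]]
wrist_force: [-0.6, 0.1, 0.2]
gripper_width: 0.0562
grip_force: 0.0
```

Call:
{"op": "play_rows", "data": {"targets": "0.2 -4 0 0 0 0 0; 0.2 -4 0 0 0 0 0; 0.2 -4 0 0 0 0 0; 0.2 -4 0 0 0 0 0; 0.2 -4 0 0 0 0 0"}}

```text
time: 64.15
eef_pos: [0.4325, 0.2569, 0.1999]
orientation: [[0.613, 0.79, 0.0], [0.79, -0.613, 0.0], [0.0, 0.0, -1.0]]
wrist_force: [0.7, -0.3, 1.6]
gripper_width: 0.0565
grip_force: 0.0
```

```bash
python3 t.py
python3 - <<'E'
from m import *
im=manip.camera("top");b=manip.camera("scene")
a=cv2.convertScaleAbs(im,alpha=3,beta=-20);c=cv2.convertScaleAbs(b,alpha=3,beta=-20)
p=np.hstack([cv2.resize(a[196:238,112:154],(390,390),interpolation=cv2.INTER_CUBIC),cv2.resize(c[306:348,335:377],(390,390),interpolation=cv2.INTER_CUBIC)])
q=cv2.resize(b[180:330,200:360],(390,366)).copy();r=cv2.resize(im[130:270,155:355],(390,273));r=np.vstack([r,np.zeros((93,390,3),np.uint8)])
cv2.imwrite("pics/s3.png",np.vstack([p,np.hstack([q,r])])[:600])
E
```

```text
[ 0.7 -0.3  1.6] [-0.07  0.08 -0.02] 52.2 64.3342644609682 0.05645015436333228 [0.43251124 0.25689694 0.19994435]
```

View pics/s3.png

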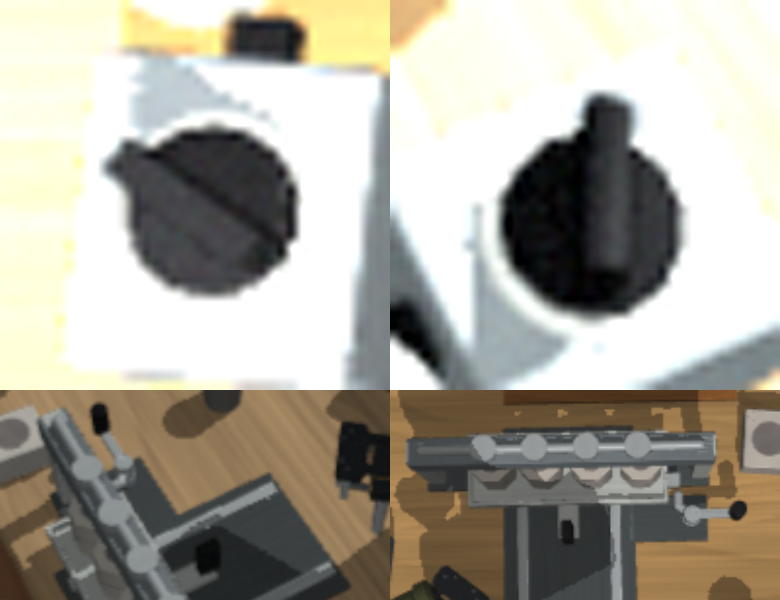

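```bash
python3 -c "
from workcell import manip
print(manip.sign_off())"
```

```text
the job is handed in; nothing more can be done
None
```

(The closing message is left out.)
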